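# Clear the dividing stand and index it to the third stop

## Robot

A 6-joint arm with a two-finger parallel gripper is mounted at the origin on the work surface. World frame = base frame: x ahead of the robot, y to its left, z up, the work surface at z = 0. Lengths are in m, angles in degrees, forces in N, time in s.
With the tool pointing down it reaches from about 0.35 to 0.875 m from the base axis. Payload 4.2 kg.
Tool frame: the origin (TCP) lies on the centre line of the jaws, within the pads' length; the fingertips stand 11 mm ahead of it and the grasp point (between the pads) lies 8 mm behind it; y points along the fingers, z is the direction in which the jaws open and shut, and the axes are right-handed (so a half turn about y gives the same grasp; the last joint's range is limited). The gripper opens to 87 mm and grips with 3 to 60 N. Pads are 19 mm wide; open, the fingers measure 117 mm over their backs; the gripper's body (75 mm by 190 mm) begins 51 mm behind the grasp point.
Start: joints at [80.592, 22.042, 0.453, 0, -68.411, -14.817], TCP at [0.256, 0.57, 0.234] pointing down, gripper open.
Joint ranges: [-179.83, 179.83], [-69.29, 118.12], [-61.27, 80.66], [-181.25, 117.63], [-171.15, -9.14], [-177.46, 177.46]. Speed limits (degrees/s): [159.86, 159.86, 180, 180, 180, 180].

## Interface

Orientations are given as a 3x3 rotation matrix whose columns are the frame's x, y, z axes.
In Python, from station import r, optics gives the robot as it stands. The module is installed in compiled form; this text tells all that it offers.
- The arm moves only by the tool step_arm, never from a script. Its argument "moves" is a list that holds one entry, the list of rows, each a list of 7 numbers: the turn, a rotation vector about the tool's x, y, z in rad, then the shift along the tool's x, y, z in cm, then the opening in per cent of the stroke, from 0 (shut) to 100 (fully open). A call has exactly 5 rows; each row is the pose to reach, as a shift and turn from the pose commanded when the call began, along the tool's axes at that moment; what a row does not reach only later rows make up. A row lasts 1/12 s, in which the tool goes at most 41.7 mm and 7.16 degrees, less where a joint would pass 70% of its speed; a pose out of reach is approached as far as the arm can. A call with a gripper value outside its range is refused whole. The fingers move at their own pace and stop on an object; the grip force is fixed at half the most. Time passes only in rows, so rows that repeat a pose let the fingers close, or fill a call up. It gives the time, the measured TCP pose, the force and the opening at its end, in the units of the state.
- r.sense(): the state, without advancing time (a new reading comes with each control period).
- optics.capture(name): name is "scene" or "top" or "wrist"; returns a dict with "image" (400x640x3 uint8, red, green, blue), "fov_y" (degrees; the focal length in pixels is half the picture's height over the tangent of half this angle, whatever the lens; pixels are square), "cx", "cy" (the principal point, pixels), "cam_to_world" (4x4, takes a point from camera to world coordinates). Camera axes: x right, y down, z forward; pixel columns grow to the right and rows downward; lengths in m; the calibration is good to about 2 mm. The wrist camera is an equidistant fisheye: a pixel r from the principal point sees the ray r / f radians off the axis. A picture is of the moment at which its call begins. There is no depth.
- r.finish_job(): hands the job in, once; it reports no verdict.
The state is a dict: "time_s": time; "joints": joint angles; "joint_velocities": joint speeds; "effort": joint torques, N m; "tcp_pos": TCP position; "ee_rot": TCP orientation; "wrist_force": force on the tool from outside, world axes, zero at the start; "moment": the same for the moment, N m; "gripper_width": opening from 0.0 (shut) to 1.0 (fully open).
Only numpy, scipy, OpenCV 4.12 (cv2) and the standard library are available. Lean on these libraries where they do the work, as an engineer would, in place of code of your own. Each camera call takes 0.05 s, during which the arm holds its last target.

## Task

Pick up the wooden scraper block and with it sweep the three sharp clay chips off the stand's round plate, without touching the chips with the gripper, then stand the scraper back on the bench clear of the stand and let it go. Next take the black indexing knob and turn it clockwise from above, feeling three clicks, to its third stop, without running on to the fourth; it springs back if released, so finish while still gripping it and holding it steady at the third stop. Leave the pots, vases, cup and brush around as they are.

Things in the scene. Friction and masses are not known exactly. Their poses are not given: they have to be found in the camera images.
- scraper_grip (a point): Loose wooden scraper block, about 100 g, standing on the bench: a foot 30 mm (its x) by 100 mm (its y) by 22 mm high with square lower edges, and on it an upright grip rib 18 mm thick (x) by 70 mm long (y) that reaches from 22 to 67 mm above the underside. This point is in the middle of the rib, 47 mm above the underside; z up, x across the rib (pinch along x), y along the foot. It may start on either side of the stand.
- plate_top (a point): Centre of the top face of the stand's round aluminium plate (130 mm across, 12 mm thick, top face 60 mm above the bench, flat). The stand is fixed to the bench; it has a shallow square catch pan (200 mm square, walls 14 mm high, sides along x and y) under the plate, and the knob's housing beside it. The axes are those of the stand (they do not turn with the plate): z up, y points to the knob, whose axis is 165 mm away along +y. The housing is 90 mm square, 44 mm high.
- knob_grip (a point): Black indexing knob on top of the stand's housing, axis vertical: a disc 60 mm across and 10 mm high with an upright grip bar 60 mm long (its x) by 14 mm thick (its y), which stands 36 mm above the disc; bar top 90 mm, this point 74 mm above the bench, on the axis, mid-bar. The frame turns with the knob; at home its axes are parallel to those of plate_top.
- knob (a joint): Angle of the knob in rad, 0 at home, growing as it turns clockwise seen from above. Detent stops lie 24 degrees (0.419 rad) apart: 0.419, 0.838, 1.257 (the third), 1.676, 2.094; it can turn to 2.18. A return spring pulls it home with about 0.10 to 0.13 N m, and the detents add or take 0.07 N m: it is lightest to hold at each stop, heaviest half-way between stops (up to about 0.2 N m). Let go, it runs all the way back to 0. The plate turns with it, one to one.
- chip_a_mid (a point): Centre of a loose chip of fired clay, about 24 by 22 by 10 mm, 11 g, sharp; starts flat on the plate within 45 mm of its centre (the point lies 5 mm above its underside).
- chip_b_mid (a point): Centre of a loose chip of fired clay, about 24 by 22 by 10 mm, 11 g, sharp; starts flat on the plate within 45 mm of its centre (the point lies 5 mm above its underside).
- chip_c_mid (a point): Centre of a loose chip of fired clay, about 24 by 22 by 10 mm, 11 g, sharp; starts flat on the plate within 45 mm of its centre (the point lies 5 mm above its underside).
- jar: Bystander: small squat white lidded jar, 64 mm across, 77 mm tall. Origin in the middle of its underside. Loose.
- cup: Bystander: open terracotta cup, 68 mm across, 60 mm tall. Origin in the middle of its underside. Loose.
- brush: Bystander: brush with a dark wooden handle, 200 mm long, lying on the bench. Origin under the middle of its length. Loose.
- pot: Bystander: dark lidded pot, 112 mm across, 82 mm tall. Origin in the middle of its underside. Loose.
- vase_round: Bystander: round white vase with a short neck, 92 mm across, 130 mm tall. Origin in the middle of its underside. Loose.
- vase_slim: Bystander: slim white long-necked vase, 72 mm across, 155 mm tall. Origin in the middle of its underside. Loose.
- vase_blue: Bystander: small blue vase, 76 mm across, 100 mm tall. Origin in the middle of its underside. Loose.
There are look-alikes about, which are no part of the job. Of the things that look like the part that bears scraper_grip, take the one that is nearest to the robot's base at the start.

How it is judged:
By the outcome, as a careful person would: the job done as asked, in the order asked, and still so for the second after the job is handed in, while the arm keeps its last pose, push and grip.
It also fails if it takes over 59 s, if anything falls off the work surface, if the arm or the gripper's body presses on something with over 40 N, if the wrist force passes 120 N, or if a joint passes its speed limit or range.

## Working session

There is one attempt and no reset: what is moved stays moved. The work goes in short steps, Python scripts to look and compute and a tool call to move; the robot and the scene stay as the last step left them, time stands still between calls to the robot, and variables do not carry over. Pictures are saved under pics/ and viewed, and the job is handed in when it is done.

Besides the shell and the picture viewer there is one more tool, called as name(argument=value, ...), one argument or row to a line, values as JSON. step_arm: Moves the arm, as the interface text tells. Its arguments: {"type":"object","properties":{"moves":{"type":"array"}},"required":["moves"]}

```bash
mkdir -p pics; python3 - <<'E'
from station import r, optics
import cv2,numpy as np,pickle
s=r.sense()
for k,v in s.items(): print(k,np.round(v,4).tolist())
for n in ["scene","top","wrist"]:
    c=optics.capture(n); cv2.imwrite(f"pics/{n}0.png",c["image"][:,:,::-1]); pickle.dump(c,open(f"{n}0.pkl","wb"))
    print(n,c["fov_y"],c["cx"],c["cy"],np.round(c["cam_to_world"],4).tolist())
E
```

```text
time_s 0.0
joints [80.5923, 22.0906, 0.3796, -0.0302, -68.4078, -14.8162]
joint_velocities [-0.0345, 0.0765, 0.0665, 0.0171, 0.0137, 0.0516]
effort [0.0015, -39.066, 18.7408, 4.2196, 0.0111, -0.0002]
tcp_pos [0.2562, 0.5695, 0.2325]
ee_rot [[-0.9119, -0.0008, -0.4105], [0.4105, -0.002, -0.9119], [-0.0001, -1.0, 0.0021]]
wrist_force [0.0176, 0.1825, -0.1908]
moment [-0.0726, 0.0067, -0.0777]
gripper_width 0.9993
scene 56.47715125037727 321.31048377704184 199.00463840134336 [[-0.0349, 0.5372, -0.8427, 1.4398], [0.9994, 0.0164, -0.0309, 0.0999], [-0.0028, -0.8433, -0.5374, 0.6334], [0.0, 0.0, 0.0, 1.0]]
top 49.563586304647366 319.11402313414385 198.10810258537845 [[0.0222, -0.9907, 0.1343, 0.4391], [-0.9997, -0.0205, 0.014, 0.0328], [-0.0111, -0.1346, -0.9908, 1.0946], [0.0, 0.0, 0.0, 1.0]]
wrist 65.70646984690485 321.6641758013917 199.84019687492855 [[-0.4101, -0.884, -0.2243, 0.317], [-0.912, 0.3978, 0.0999, 0.5431], [0.0009, 0.2456, -0.9694, 0.3826], [0.0, 0.0, 0.0, 1.0]]
```

View pics/scene0.png

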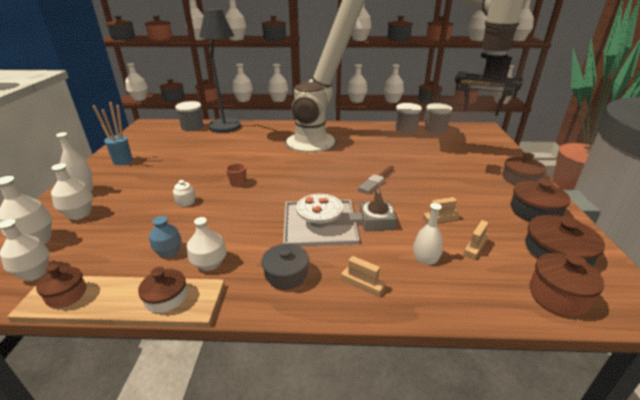

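View pics/top0.png

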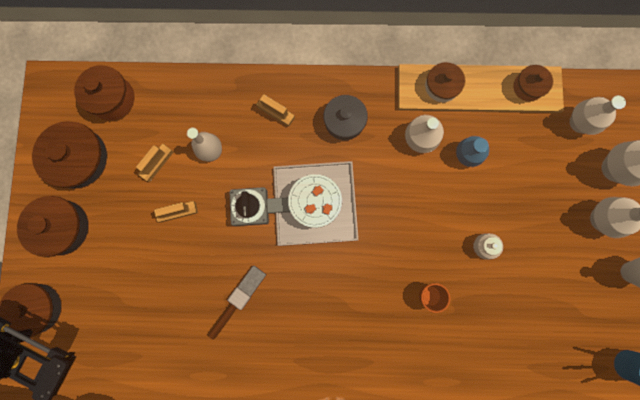

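View pics/wrist0.png

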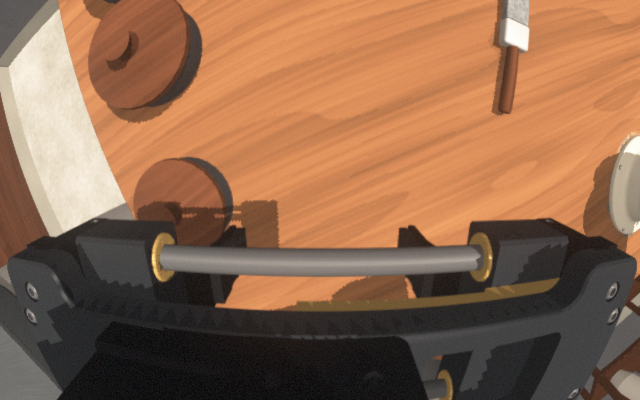

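```bash
cat > h.py <<'E'
import numpy as np,pickle,cv2
def load(n): return pickle.load(open(n+".pkl","rb"))
def ray(c,u,v):
    H=c["image"].shape[0]; f=H/2/np.tan(np.radians(c["fov_y"]/2))
    d=np.array([(u-c["cx"])/f,(v-c["cy"])/f,1.]); M=c["cam_to_world"]
    return M[:3,3],M[:3,:3]@d
def onz(c,u,v,z):
    o,d=ray(c,u,v); return o+d*(z-o[2])/d[2]
def proj(c,p):
    H=c["image"].shape[0]; f=H/2/np.tan(np.radians(c["fov_y"]/2)); M=c["cam_to_world"]
    q=M[:3,:3].T@(np.asarray(p)-M[:3,3]); return np.array([c["cx"]+f*q[0]/q[2],c["cy"]+f*q[1]/q[2]])
def crop(c,fn,u0,v0,u1,v1,k):
    im=c["image"][v0:v1,u0:u1,::-1]; cv2.imwrite(fn,cv2.resize(im,None,fx=k,fy=k,interpolation=cv2.INTER_CUBIC))
E
python3 - <<'E'
from h import *
c=load("top0")
for n,u,v,z in [("A",273,110,.05),("B",153,162,.05),("C",175,211,.05),("plate",315,201,.06),("knobdisc",248,206,.055)]:
    p=onz(c,u,v,z); print(n,p.round(3),np.hypot(*p[:2]).round(3))
crop(c,"pics/t_stand.png",220,150,370,255,5)
crop(c,"pics/t_scr.png",120,130,240,230,6)
s=load("scene0")
crop(s,"pics/s_stand.png",270,160,500,300,3)
E
```

```text
A [0.801 0.168 0.05 ] 0.819
B [0.662 0.46  0.05 ] 0.806
C [0.542 0.397 0.05 ] 0.672
plate [0.572 0.057 0.06 ] 0.575
knobdisc [0.557 0.219 0.055] 0.599
```

View pics/t_stand.png

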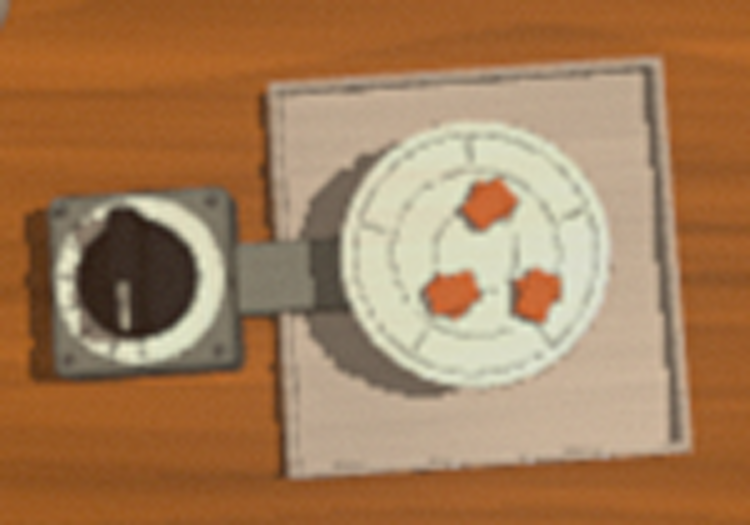

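View pics/t_scr.png

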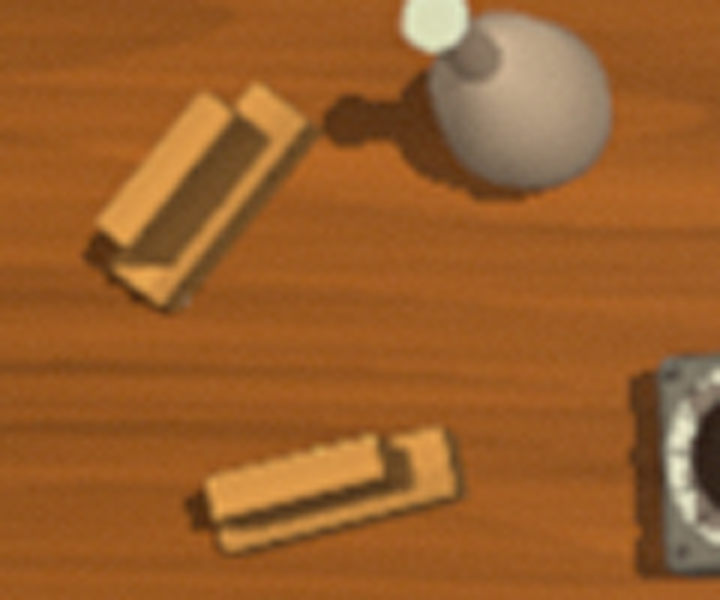

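View pics/s_stand.png

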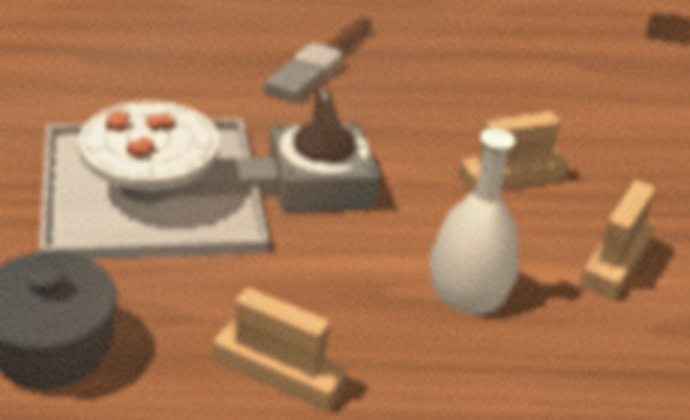

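Candidates in the top view are A (273,110), B (153,162) and C (175,211). C is nearest to the base at 0.67 m, against 0.82 m and 0.81 m, so C is the scraper. The crop shows its foot and rib clearly. Next I fit the poses.

```bash
cat > fit.py <<'E'
from h import *
from scipy.optimize import least_squares
c=load("top0"); s=load("scene0")
def tf(p,loc):
    a=p[2]; return np.array([p[0]+np.cos(a)*loc[0]-np.sin(a)*loc[1],p[1]+np.sin(a)*loc[0]+np.cos(a)*loc[1],loc[2]])
def fit(pairs,p0):
    f=lambda p:np.concatenate([proj(cc,tf(p,l))-np.array(px) for cc,l,px in pairs])
    q=least_squares(f,p0,loss="soft_l1"); print(np.round(q.x,4),"yaw",np.degrees(q.x[2]).round(2),"res",np.round(q.fun if 0 else f(q.x),1).tolist()); return q.x
t=lambda u,v:(120+u/6,130+v/6)
# scraper: local y along foot; p yaw ~ +10deg (foot long axis ~ world y)
S=fit([(c,(.009,.035,.067),t(205,480)),(c,(.009,-.035,.067),t(380,435)),(c,(-.009,.035,.067),t(212,522)),
 (c,(.015,-.05,.022),t(445,428)),(c,(-.015,-.05,.022),t(460,492)),(c,(-.015,.05,.022),t(222,550))],[.54,.397,0])
w=lambda u,v:(220+u/5,150+v/5)
P=fit([(c,(.1,.1,.014),w(268,85)),(c,(.1,-.1,.014),w(660,60)),(c,(-.1,-.1,.014),w(690,450)),(c,(-.1,.1,.014),w(288,477)),
 (c,(0,0,.06),w(475,255))],[.57,.057,0])
def poly(im,cc,p,pts,col,k=1,o=(0,0)):
    q=np.array([(proj(cc,tf(p,l))-o+0.5)*k for l in pts]); cv2.polylines(im,[np.round(q).astype(int)],True,col,1)
def box(hx,hy,z): return [(hx,hy,z),(hx,-hy,z),(-hx,-hy,z),(-hx,hy,z)]
def circ(cx,cy,rr,z): return [(cx+rr*np.cos(a),cy+rr*np.sin(a),z) for a in np.linspace(0,6.28,40)]
for cc,fn,(u0,v0,u1,v1),k in [(c,"ot",(130,150,370,255),3),(s,"os",(270,170,500,250),3)]:
    im=cv2.resize(np.ascontiguousarray(cc["image"][v0:v1,u0:u1,::-1]),None,fx=k,fy=k,interpolation=cv2.INTER_CUBIC);o=np.array((u0,v0))
    for pts in [box(.009,.035,.067),box(.015,.05,.022),box(.015,.05,0)]: poly(im,cc,S,pts,(255,0,0),k,o)
    for pts in [box(.1,.1,.014),circ(0,0,.065,.06),circ(0,.165,.03,.054)]: poly(im,cc,P,pts,(255,0,255),k,o)
    poly(im,cc,P,[(a,b+.165,.09) for a,b,_ in box(.03,.007,0)],(0,255,0),k,o)
    poly(im,cc,P,[(a,b+.165,.044) for a,b,_ in box(.045,.045,0)],(255,255,0),k,o)
    cv2.imwrite(f"pics/{fn}.png",im)
for u,v in [(488,203),(453,293),(537,295)]:
    q=onz(c,*w(u,v),.07)[:2]-P[:2]; a=P[2]; print("chip local",np.round([q@[np.cos(a),np.sin(a)],q@[-np.sin(a),np.cos(a)]],4))
for n,u,v in [("slim",208,150),("pot",346,120),("jar",488,247),("vround",423,136),("cup",435,297)]: print(n,onz(c,u,v,.04).round(3))
E
python3 fit.py
```

```text
[0.5432 0.4053 0.2631] yaw 15.07 res [0.1, -0.5, -0.5, 0.0, 0.4, -0.2, -0.1, -0.3, -0.2, 0.6, 0.2, 0.5]
[0.5726 0.0574 0.0867] yaw 4.97 res [-0.0, -0.2, 0.0, -0.3, 0.0, 0.4, 0.0, 0.3, -0.1, -0.2]
chip local [ 0.0229 -0.0081]
chip local [-0.0193  0.0113]
chip local [-0.0229 -0.0285]
slim [0.698 0.328 0.04 ]
pot [ 0.782 -0.016  0.04 ]
jar [ 0.472 -0.362  0.04 ]
vround [ 0.744 -0.208  0.04 ]
cup [ 0.351 -0.233  0.04 ]
```

View pics/ot.png

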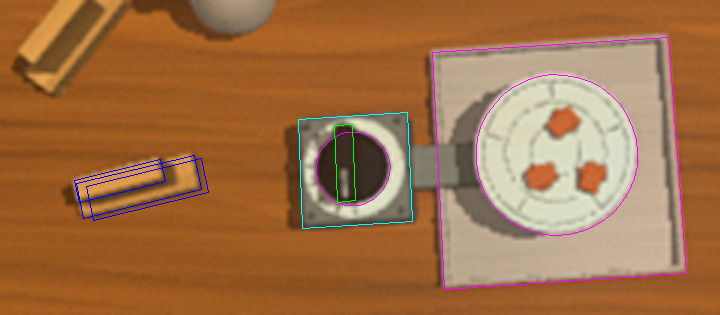

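View pics/os.png

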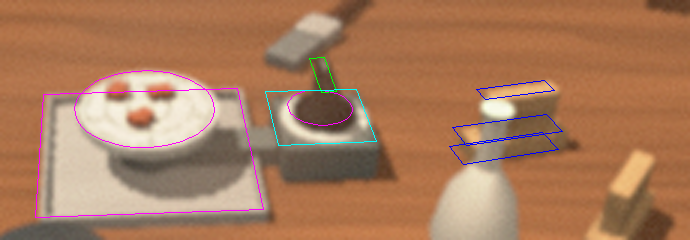

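```bash
cat > plan.py <<'E'
import sys,json,numpy as np,os
# commanded state: x,y,z(m), yaw of tool z (deg), tool y straight down
F="cmd.json"
def get(): return np.array(json.load(open(F))) if os.path.exists(F) else np.array([.256,.57,.234,np.degrees(np.arctan2(-.9119,-.4105))%360])
def plan(tx,ty,tz,tyaw,grip,n=None,calls=None):
    """print rows for the calls; saves the new commanded state"""
    a=get(); b=np.array([tx,ty,tz,tyaw]); d=b-a
    need=max(np.linalg.norm(d[:3])/.038,abs(d[3])/6.6)
    n=n or int(np.ceil(need)); n=max(n,1); N=int(np.ceil(n/5))*5
    assert need<=n+1e-6,need
    path=[a+d*min((i+1)/n,1) for i in range(N)]
    print("rows needed %.1f"%need)
    for k in range(0,N,5):
        y=np.radians(a[3]); Z=np.array([np.cos(y),np.sin(y),0]); Y=np.array([0,0,-1.]); X=np.cross(Y,Z)
        rows=[]
        for p in path[k:k+5]:
            e=p[:3]-a[:3]; rows.append([0,round(-np.radians(p[3]-a[3]),3),0,round(e@X*100,2),round(e@Y*100,2),round(e@Z*100,2),grip])
        print(json.dumps([rows]))
        l=rows[-1]; a=np.r_[a[:3]+(l[3]*X+l[4]*Y+l[5]*Z)/100,a[3]-np.degrees(l[1])]
    json.dump(a.tolist(),open(F,"w")); print("cmd",a.round(4))
if __name__=="__main__":
    v=[float(x) for x in sys.argv[1:]]; plan(*v[:5],n=int(v[5]) if len(v)>5 else None)
E
python3 plan.py .543 .405 .185 195.07 100
```

```text
rows needed 8.8
[[[0, 0.098, 0, -3.66, 0.54, 0.36, 100.0], [0, 0.197, 0, -7.32, 1.09, 0.73, 100.0], [0, 0.295, 0, -10.98, 1.63, 1.09, 100.0], [0, 0.393, 0, -14.64, 2.18, 1.45, 100.0], [0, 0.492, 0, -18.3, 2.72, 1.81, 100.0]]]
[[[0, 0.098, 0, -3.4, 0.55, -1.41, 100.0], [0, 0.196, 0, -6.8, 1.09, -2.82, 100.0], [0, 0.294, 0, -10.2, 1.64, -4.23, 100.0], [0, 0.393, 0, -13.59, 2.18, -5.64, 100.0], [0, 0.393, 0, -13.59, 2.18, -5.64, 100.0]]]
cmd [5.430000e-01 4.051000e-01 1.850000e-01 1.950579e+02]
```

step_arm(
  moves=[
    [[0,0.098,0,-3.66,0.54,0.36,100],[0,0.197,0,-7.32,1.09,0.73,100],[0,0.295,0,-10.98,1.63,1.09,100],[0,0.393,0,-14.64,2.18,1.45,100],[0,0.492,0,-18.3,2.72,1.81,100]],
  ],
)

```text
time_s: 0.57
tcp_pos: [0.4169, 0.4773, 0.2058]
ee_rot: [[-0.607, -0.0, -0.795], [0.795, -0.0, -0.607], [-0.0, -1.0, 0.001]]
wrist_force: [-0.2, 0.9, 0.2]
gripper_width: 1.0
```

step_arm(
  moves=[
    [[0,0.098,0,-3.4,0.55,-1.41,100],[0,0.196,0,-6.8,1.09,-2.82,100],[0,0.294,0,-10.2,1.64,-4.23,100],[0,0.393,0,-13.59,2.18,-5.64,100],[0,0.393,0,-13.59,2.18,-5.64,100]],
  ],
)

```text
time_s: 0.98
tcp_pos: [0.5474, 0.4008, 0.182]
ee_rot: [[-0.251, -0.002, -0.968], [0.968, -0.003, -0.251], [-0.003, -1.0, 0.003]]
wrist_force: [0.2, 0.4, 1.2]
gripper_width: 1.003
```

```bash
cat > look.py <<'E'
import sys,pickle,cv2,numpy as np
from station import r,optics
t=sys.argv[1]
for n in sys.argv[2:]:
    c=optics.capture(n); pickle.dump(c,open(n+t+".pkl","wb")); cv2.imwrite(f"pics/{n}{t}.png",c["image"][:,:,::-1])
s=r.sense()
for k in ["time_s","joints","tcp_pos","wrist_force","moment","gripper_width"]: print(k,np.round(s[k],4).tolist())
R=np.array(s["ee_rot"]); print("yaw",np.degrees(np.arctan2(R[1,2],R[0,2]))%360,"ydir",R[:,1].round(4))
E
python3 look.py 1 wrist
```

```text
time_s 1.0333
joints [50.0451, 29.2547, 4.6803, -0.0083, -65.6011, -35.2641]
tcp_pos [0.5455, 0.4024, 0.1826]
wrist_force [0.1587, -0.0459, 0.5679]
moment [0.0465, -0.0308, 0.0156]
gripper_width 1.0011
yaw 194.77752224893632 ydir [-0.0021 -0.0023 -1.    ]
```

View pics/wrist1.png

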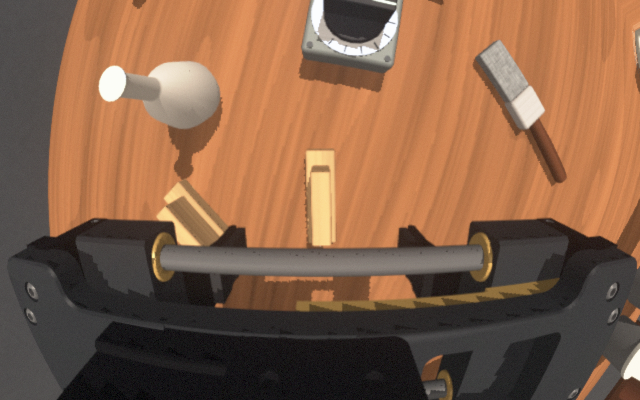

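The wrist view shows scraper C between the fingers, with the rib at about (320,205). Now I refine the pose with the fisheye model.

```bash
cat >> h.py <<'E'
def fproj(c,p):
    H=c["image"].shape[0]; f=H/2/np.tan(np.radians(c["fov_y"]/2)); M=c["cam_to_world"]
    q=M[:3,:3].T@(np.asarray(p)-M[:3,3]); th=np.arctan2(np.hypot(q[0],q[1]),q[2]); h=np.hypot(q[0],q[1])
    return np.array([c["cx"]+f*th*q[0]/h,c["cy"]+f*th*q[1]/h])
def tf(p,loc):
    a=p[2]; return np.array([p[0]+np.cos(a)*loc[0]-np.sin(a)*loc[1],p[1]+np.sin(a)*loc[0]+np.cos(a)*loc[1],loc[2]])
def box(hx,hy,z,cx=0,cy=0): return [(cx+hx,cy+hy,z),(cx+hx,cy-hy,z),(cx-hx,cy-hy,z),(cx-hx,cy+hy,z)]
def circ(cx,cy,rr,z): return [(cx+rr*np.cos(a),cy+rr*np.sin(a),z) for a in np.linspace(0,6.28,40)]
def overlay(c,fn,win,k,items,wrist=False):
    u0,v0,u1,v1=win
    im=cv2.resize(np.ascontiguousarray(c["image"][v0:v1,u0:u1,::-1]),None,fx=k,fy=k,interpolation=cv2.INTER_CUBIC)
    P=fproj if wrist else proj
    for p,pts,col in items:
        q=np.array([(P(c,tf(p,l))-(u0,v0)+.5)*k-.5 for l in pts]); cv2.polylines(im,[np.round(q).astype(int)],True,col,1)
    cv2.imwrite(fn,im)
E
python3 - <<'E'
from h import *
c=load("wrist1"); S=[.5432,.4053,.2631]; P=[.5726,.0574,.0867]
it=[(S,b,(255,0,0)) for b in [box(.009,.035,.067),box(.015,.05,.022),box(.015,.05,0)]]
it+=[(P,box(.045,.045,.044,0,.165),(255,255,0)),(P,circ(0,.165,.03,.054),(255,0,255))]
overlay(c,"pics/ow1.png",(270,0,430,260),3,it,True) if 0 else overlay(c,"pics/ow1.png",(250,0,450,200+50),2,it,True)
crop(c,"pics/w1c.png",290,135,350,255,5)
E
```

```text
(no output)
```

View pics/ow1.png

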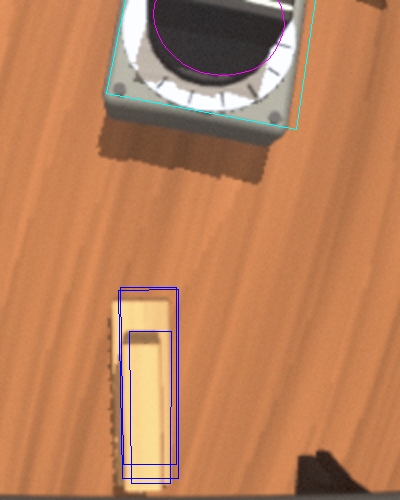

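View pics/w1c.png

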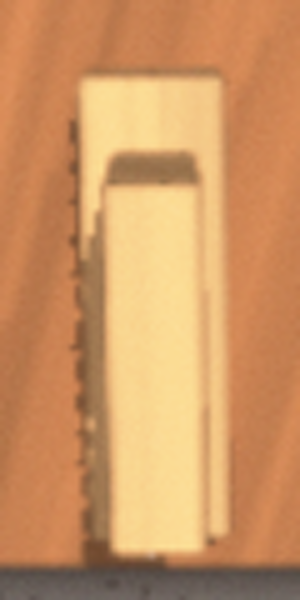

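```bash
python3 - <<'E'
from h import *
from scipy.optimize import least_squares
W=load("wrist1");c=load("top0");s=load("scene0")
w=lambda u,v:(290+(u+.5)/5-.5,135+(v+.5)/5-.5)
pw=[((.015,-.05,.022),w(81,75)),((-.015,-.05,.022),w(222,75)),((.009,-.035,.067),w(105,185)),((-.009,-.035,.067),w(202,185)),((.009,.035,.067),w(112,552)),((-.009,.035,.067),w(203,552))]
f=lambda p:np.concatenate([fproj(W,tf(p,l))-np.array(px) for l,px in pw])
q=least_squares(f,[.54,.4,.26]); print("wrist",q.x.round(4),np.degrees(q.x[2]),q.fun.round(1))
# scene: fit of stand pan
g=lambda u,v:(270+(u+.5)/3-.5,160+(v+.5)/3-.5)
ps=[((.1,.1,.014),(242,118)),((.1,-.1,.014),(40,250)),((-.1,-.1,.014),(48,125))]
ps=[((-.1,-.1,.014),g(46,124)),((-.1,.1,.014),g(243,119)),((.1,.1,.014),g(268,244)),((.1,-.1,.014),g(40,250))]
f=lambda p:np.concatenate([proj(s,tf(p,l))-np.array(px) for l,px in ps])
q=least_squares(f,[.57,.06,.08]); print("scene pan",q.x.round(4),np.degrees(q.x[2]),q.fun.round(1))
# wrist housing
crop(W,"pics/w1k.png",290,0,430,80,5)
E
```

```text
wrist [0.5457 0.4109 0.2652] 15.192801539824965 [-0.7 -0.1  1.1 -0.5 -0.9 -0.6  0.5 -0.8 -0.6  1.2  0.6  1. ]
scene pan [0.5773 0.0626 0.0816] 4.677367634719367 [ 0.4  0.4 -0.2  0.3 -0.  -0.5 -0.2 -0. ]
```

View pics/w1k.png

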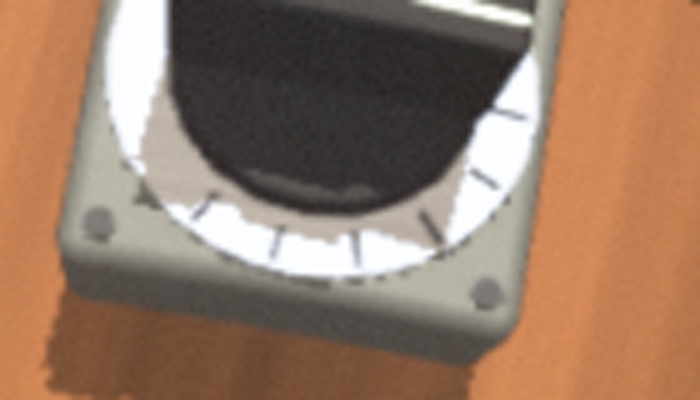

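```bash
python3 plan.py .5445 .408 .09 195.15 55 5; python3 plan.py .5445 .408 .0405 195.15 55 4
```

```text
rows needed 2.5
[[[0, -0.0, 0, 0.05, 1.9, -0.04, 55.0], [0, -0.001, 0, 0.1, 3.8, -0.09, 55.0], [0, -0.001, 0, 0.15, 5.7, -0.13, 55.0], [0, -0.001, 0, 0.2, 7.6, -0.18, 55.0], [0, -0.002, 0, 0.25, 9.5, -0.22, 55.0]]]
cmd [5.445000e-01 4.080000e-01 9.000000e-02 1.951725e+02]
rows needed 1.3
[[[0, 0.0, 0, -0.0, 1.24, 0.0, 55.0], [0, 0.0, 0, -0.0, 2.47, 0.0, 55.0], [0, 0.0, 0, -0.0, 3.71, 0.0, 55.0], [0, 0.0, 0, -0.0, 4.95, 0.0, 55.0], [0, 0.0, 0, -0.0, 4.95, 0.0, 55.0]]]
cmd [5.445000e-01 4.080000e-01 4.050000e-02 1.951725e+02]
```

step_arm(
  moves=[
    [[0,0,0,0.05,1.9,-0.04,55],[0,-0.001,0,0.1,3.8,-0.09,55],[0,-0.001,0,0.15,5.7,-0.13,55],[0,-0.001,0,0.2,7.6,-0.18,55],[0,-0.002,0,0.25,9.5,-0.22,55]],
  ],
)

```text
time_s: 1.45
tcp_pos: [0.5439, 0.4089, 0.0889]
ee_rot: [[-0.264, -0.0, -0.965], [0.965, 0.0, -0.264], [0.0, -1.0, 0.0]]
wrist_force: [0.5, -0.3, -0.2]
gripper_width: 0.706
```

```bash
python3 look.py 2 wrist
```

```text
time_s 1.5
joints [50.5155, 34.4131, -1.3981, -0.1289, -54.6296, -35.1948]
tcp_pos [0.5418, 0.4072, 0.0841]
wrist_force [-0.3124, -0.7117, -3.9351]
moment [-0.0266, 0.1677, 0.0305]
gripper_width 0.6578
yaw 195.24507996358514 ydir [-0.0063 -0.0048 -1.    ]
```

View pics/wrist2.png

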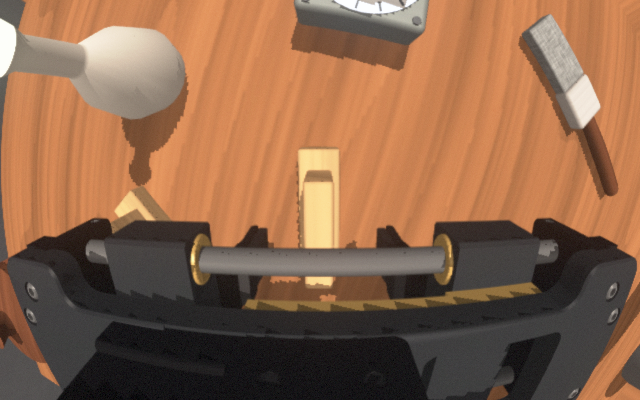

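step_arm(
  moves=[
    [[0,0,0,0,1.24,0,55],[0,0,0,0,2.47,0,55],[0,0,0,0,3.71,0,55],[0,0,0,0,4.95,0,55],[0,0,0,0,4.95,0,55]],
  ],
)

```text
time_s: 1.92
tcp_pos: [0.5434, 0.4068, 0.0369]
ee_rot: [[-0.261, -0.004, -0.965], [0.965, -0.003, -0.261], [-0.002, -1.0, 0.005]]
wrist_force: [-0.5, -1.2, -0.5]
gripper_width: 0.55
```

step_arm(
  moves=[
    [[0,0,0,0,0,0,40],[0,0,0,0,0,0,20],[0,0,0,0,0,0,0],[0,0,0,0,0,0,0],[0,0,0,0,0,0,0]],
  ],
)

```text
time_s: 2.33
tcp_pos: [0.5452, 0.4083, 0.0408]
ee_rot: [[-0.262, 0.001, -0.965], [0.965, 0.001, -0.262], [0.001, -1.0, -0.001]]
wrist_force: [-0.2, 0.2, -0.0]
gripper_width: 0.255
```

step_arm(
  moves=[
    [[0,0,0,0,0,0,0],[0,0,0,0,0,0,0],[0,0,0,0,0,0,0],[0,0,0,0,0,0,0],[0,0,0,0,0,0,0]],
  ],
)

```text
time_s: 2.75
tcp_pos: [0.5452, 0.4083, 0.0406]
ee_rot: [[-0.262, 0.001, -0.965], [0.965, 0.001, -0.262], [0.0, -1.0, -0.001]]
wrist_force: [-0.6, 0.8, 4.3]
gripper_width: 0.205
```

```bash
python3 look.py 3 wrist scene
```

```text
time_s 2.85
joints [50.4026, 37.2026, -3.3989, 0.0161, -49.3443, -35.2188]
tcp_pos [0.5452, 0.4083, 0.0406]
wrist_force [0.3719, 0.7488, 2.4648]
moment [0.082, -0.0081, -0.0514]
gripper_width 0.2025
yaw 195.19433332733055 ydir [ 8.e-04  6.e-04 -1.e+00]
```

```bash
python3 plan.py .5445 .408 .17 195.17 0 5; python3 plan.py .680 .061 .17 184.85 0 15
```

```text
rows needed 3.4
[[[0, 0.0, 0, -0.0, -2.59, 0.0, 0.0], [0, 0.0, 0, -0.0, -5.18, 0.0, 0.0], [0, 0.0, 0, -0.0, -7.77, 0.0, 0.0], [0, 0.0, 0, -0.0, -10.36, 0.0, 0.0], [0, 0.0, 0, -0.0, -12.95, 0.0, 0.0]]]
cmd [5.445000e-01 4.080000e-01 1.700000e-01 1.951725e+02]
rows needed 9.8
[[[0, 0.012, 0, -2.47, 0.0, -0.27, 0.0], [0, 0.024, 0, -4.94, 0.0, -0.53, 0.0], [0, 0.036, 0, -7.41, 0.0, -0.8, 0.0], [0, 0.048, 0, -9.88, 0.0, -1.07, 0.0], [0, 0.06, 0, -12.35, 0.0, -1.33, 0.0]]]
[[[0, 0.012, 0, -2.45, 0.0, -0.42, 0.0], [0, 0.024, 0, -4.9, 0.0, -0.83, 0.0], [0, 0.036, 0, -7.34, -0.0, -1.24, 0.0], [0, 0.048, 0, -9.79, -0.0, -1.66, 0.0], [0, 0.06, 0, -12.24, -0.0, -2.07, 0.0]]]
[[[0, 0.012, 0, -2.42, -0.0, -0.56, 0.0], [0, 0.024, 0, -4.84, -0.0, -1.12, 0.0], [0, 0.036, 0, -7.26, -0.0, -1.68, 0.0], [0, 0.048, 0, -9.68, -0.0, -2.24, 0.0], [0, 0.06, 0, -12.1, -0.0, -2.8, 0.0]]]
cmd [6.800000e-01 6.100000e-02 1.700000e-01 1.848593e+02]
```

step_arm(
  moves=[
    [[0,0,0,0,-2.59,0,0],[0,0,0,0,-5.18,0,0],[0,0,0,0,-7.77,0,0],[0,0,0,0,-10.36,0,0],[0,0,0,0,-12.95,0,0]],
  ],
)

```text
time_s: 3.27
tcp_pos: [0.5443, 0.4075, 0.1696]
ee_rot: [[-0.262, -0.002, -0.965], [0.965, -0.001, -0.262], [-0.001, -1.0, 0.002]]
wrist_force: [-0.2, -0.1, -1.2]
gripper_width: 0.204
```

step_arm(
  moves=[
    [[0,0.012,0,-2.47,0,-0.27,0],[0,0.024,0,-4.94,0,-0.53,0],[0,0.036,0,-7.41,0,-0.8,0],[0,0.048,0,-9.88,0,-1.07,0],[0,0.06,0,-12.35,0,-1.33,0]],
  ],
)

```text
time_s: 3.68
tcp_pos: [0.5896, 0.291, 0.1685]
ee_rot: [[-0.203, -0.002, -0.979], [0.979, -0.001, -0.203], [-0.0, -1.0, 0.002]]
wrist_force: [0.7, 0.8, -0.9]
gripper_width: 0.198
```

step_arm(
  moves=[
    [[0,0.012,0,-2.45,0,-0.42,0],[0,0.024,0,-4.9,0,-0.83,0],[0,0.036,0,-7.34,0,-1.24,0],[0,0.048,0,-9.79,0,-1.66,0],[0,0.06,0,-12.24,0,-2.07,0]],
  ],
)

```text
time_s: 4.1
tcp_pos: [0.6349, 0.1754, 0.1684]
ee_rot: [[-0.144, -0.002, -0.99], [0.99, -0.0, -0.144], [-0.0, -1.0, 0.002]]
wrist_force: [0.6, -0.2, -1.4]
gripper_width: 0.207
```

step_arm(
  moves=[
    [[0,0.012,0,-2.42,0,-0.56,0],[0,0.024,0,-4.84,0,-1.12,0],[0,0.036,0,-7.26,0,-1.68,0],[0,0.048,0,-9.68,0,-2.24,0],[0,0.06,0,-12.1,0,-2.8,0]],
  ],
)

```text
time_s: 4.52
tcp_pos: [0.6801, 0.0598, 0.1683]
ee_rot: [[-0.084, -0.002, -0.996], [0.996, -0.0, -0.084], [0.0, -1.0, 0.002]]
wrist_force: [-0.2, 0.6, -1.2]
gripper_width: 0.203
```

step_arm(
  moves=[
    [[0,0,0,0,0,0,0],[0,0,0,0,0,0,0],[0,0,0,0,0,0,0],[0,0,0,0,0,0,0],[0,0,0,0,0,0,0]],
  ],
)

```text
time_s: 4.93
tcp_pos: [0.6801, 0.0621, 0.1694]
ee_rot: [[-0.086, -0.0, -0.996], [0.996, 0.0, -0.086], [0.0, -1.0, 0.0]]
wrist_force: [0.2, 0.4, -1.5]
gripper_width: 0.204
```

```bash
python3 look.py 4 wrist top scene
```

```text
time_s 5.0833
joints [18.7289, 30.227, 4.4271, -0.0064, -64.1938, -13.7853]
tcp_pos [0.6803, 0.0619, 0.1696]
wrist_force [0.9863, -0.4967, -1.3148]
moment [0.0656, -0.0392, 0.0317]
gripper_width 0.2015
yaw 184.94084181409525 ydir [ 1.e-04  1.e-04 -1.e+00]
```

View pics/wrist4.png

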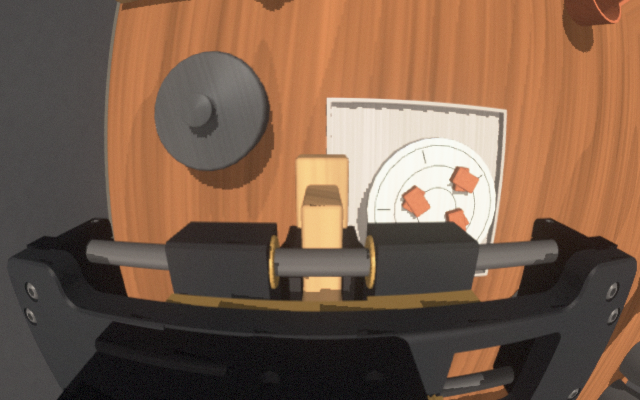

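View pics/scene4.png

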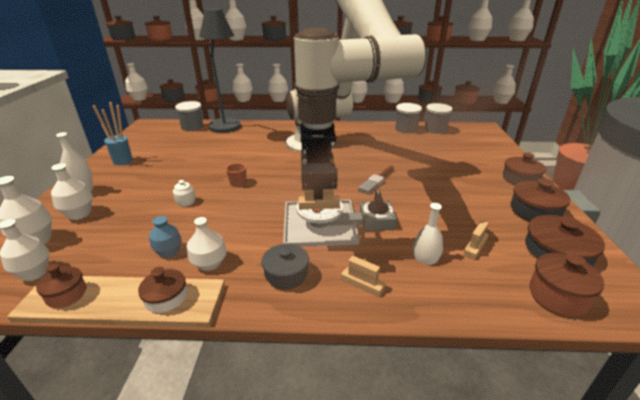

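```bash
python3 plan.py .680 .061 .104 184.85 0 5; python3 plan.py .583 .0528 .104 184.85 0 15;python3 plan.py .493 .0449 .104 184.85 0 20;
```

```text
rows needed 1.7
[[[0, 0.0, 0, -0.0, 1.32, -0.0, 0.0], [0, 0.0, 0, -0.0, 2.64, -0.0, 0.0], [0, 0.0, 0, -0.0, 3.96, -0.0, 0.0], [0, 0.0, 0, -0.0, 5.28, -0.0, 0.0], [0, 0.0, 0, -0.0, 6.6, -0.0, 0.0]]]
cmd [6.800000e-01 6.100000e-02 1.040000e-01 1.848593e+02]
rows needed 2.6
[[[0, 0.0, 0, 0.0, 0.0, 0.65, 0.0], [0, 0.0, 0, 0.0, 0.0, 1.3, 0.0], [0, 0.0, 0, 0.0, 0.0, 1.95, 0.0], [0, 0.0, 0, 0.0, 0.0, 2.6, 0.0], [0, 0.0, 0, 0.0, 0.0, 3.24, 0.0]]]
[[[0, 0.0, 0, 0.0, 0.0, 0.65, 0.0], [0, 0.0, 0, 0.0, 0.0, 1.3, 0.0], [0, 0.0, 0, 0.0, -0.0, 1.95, 0.0], [0, 0.0, 0, 0.0, -0.0, 2.6, 0.0], [0, 0.0, 0, 0.0, -0.0, 3.25, 0.0]]]
[[[0, 0.0, 0, 0.0, -0.0, 0.65, 0.0], [0, 0.0, 0, 0.0, -0.0, 1.3, 0.0], [0, 0.0, 0, 0.0, -0.0, 1.94, 0.0], [0, 0.0, 0, 0.0, -0.0, 2.59, 0.0], [0, 0.0, 0, 0.0, -0.0, 3.24, 0.0]]]
cmd [5.830000e-01 5.280000e-02 1.040000e-01 1.848593e+02]
rows needed 2.4
[[[0, 0.0, 0, -0.0, 0.0, 0.45, 0.0], [0, 0.0, 0, -0.0, 0.0, 0.9, 0.0], [0, 0.0, 0, -0.0, 0.0, 1.36, 0.0], [0, 0.0, 0, -0.0, 0.0, 1.81, 0.0], [0, 0.0, 0, -0.01, 0.0, 2.26, 0.0]]]
[[[0, 0.0, 0, 0.0, 0.0, 0.45, 0.0], [0, 0.0, 0, 0.0, 0.0, 0.9, 0.0], [0, 0.0, 0, 0.0, 0.0, 1.35, 0.0], [0, 0.0, 0, 0.0, 0.0, 1.81, 0.0], [0, 0.0, 0, -0.0, 0.0, 2.26, 0.0]]]
[[[0, 0.0, 0, -0.0, -0.0, 0.45, 0.0], [0, 0.0, 0, -0.0, -0.0, 0.9, 0.0], [0, 0.0, 0, -0.0, -0.0, 1.35, 0.0], [0, 0.0, 0, -0.0, -0.0, 1.81, 0.0], [0, 0.0, 0, -0.01, -0.0, 2.26, 0.0]]]
[[[0, 0.0, 0, 0.0, -0.0, 0.45, 0.0], [0, 0.0, 0, 0.0, -0.0, 0.9, 0.0], [0, 0.0, 0, 0.0, -0.0, 1.35, 0.0], [0, 0.0, 0, -0.0, -0.0, 1.81, 0.0], [0, 0.0, 0, -0.0, -0.0, 2.26, 0.0]]]
cmd [4.930000e-01 4.490000e-02 1.040000e-01 1.848593e+02]
```

step_arm(
  moves=[
    [[0,0,0,0,1.32,0,0],[0,0,0,0,2.64,0,0],[0,0,0,0,3.96,0,0],[0,0,0,0,5.28,0,0],[0,0,0,0,6.6,0,0]],
  ],
)

```text
time_s: 5.5
tcp_pos: [0.6804, 0.0615, 0.1032]
ee_rot: [[-0.086, 0.0, -0.996], [0.996, 0.0, -0.086], [0.0, -1.0, -0.0]]
wrist_force: [0.3, -0.1, -1.3]
gripper_width: 0.206
```

step_arm(
  moves=[
    [[0,0,0,0,0,0.65,0],[0,0,0,0,0,1.3,0],[0,0,0,0,0,1.95,0],[0,0,0,0,0,2.6,0],[0,0,0,0,0,3.24,0]],
  ],
)

```text
time_s: 5.92
tcp_pos: [0.6479, 0.0584, 0.1049]
ee_rot: [[-0.085, 0.002, -0.996], [0.996, 0.001, -0.085], [0.0, -1.0, -0.002]]
wrist_force: [-0.6, -0.3, -1.1]
gripper_width: 0.208
```

```bash
python3 look.py 5 wrist scene; python3 -c "
from h import *
crop(load('scene5'),'pics/s5c.png',260,150,420,270,4)"
```

```text
time_s 6.0167
joints [19.3742, 30.603, -5.1842, -0.0091, -54.1644, -14.4866]
tcp_pos [0.6473, 0.0583, 0.1047]
wrist_force [-0.0149, -0.3159, 0.3189]
moment [0.0731, -0.0853, -0.0002]
gripper_width 0.2024
yaw 184.88232362228868 ydir [ 8.e-04  4.e-04 -1.e+00]
```

View pics/wrist5.png

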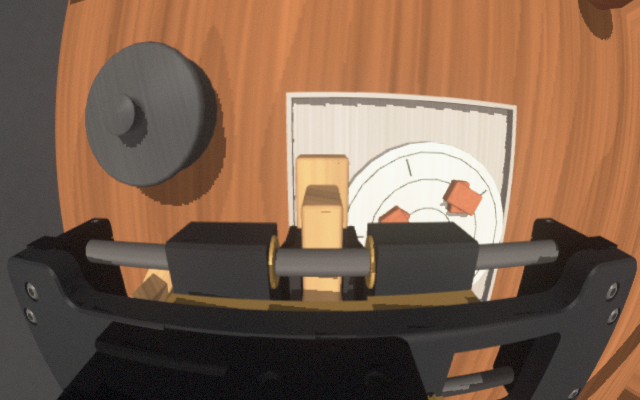

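View pics/s5c.png

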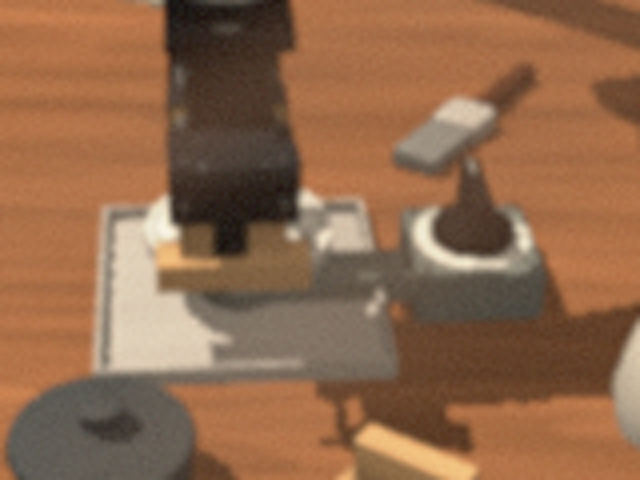

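The scraper is at plate level and just over the rim at the far side. No chip has been touched yet, so I continue.

step_arm(
  moves=[
    [[0,0,0,0,0.1,0.65,0],[0,0,0,0,0.1,1.3,0],[0,0,0,0,0.1,1.95,0],[0,0,0,0,0.1,2.6,0],[0,0,0,0,0.1,3.25,0]],
  ],
)

```text
time_s: 6.43
tcp_pos: [0.6151, 0.0554, 0.1025]
ee_rot: [[-0.085, -0.0, -0.996], [0.996, -0.0, -0.085], [-0.0, -1.0, 0.0]]
wrist_force: [-0.1, 0.5, -1.1]
gripper_width: 0.2
```

step_arm(
  moves=[
    [[0,0,0,0,0,0.65,0],[0,0,0,0,0,1.3,0],[0,0,0,0,0,1.94,0],[0,0,0,0,0,2.59,0],[0,0,0,0,0,3.24,0]],
  ],
)

```text
time_s: 6.85
tcp_pos: [0.5829, 0.0527, 0.1026]
ee_rot: [[-0.085, 0.0, -0.996], [0.996, 0.0, -0.085], [0.0, -1.0, -0.0]]
wrist_force: [0.3, 0.4, -1.5]
gripper_width: 0.201
```

```bash
python3 look.py 6 wrist top; python3 -c "
from h import *
crop(load('top6'),'pics/t6c.png',220,140,380,260,4)"
```

```text
time_s 6.95
joints [21.0191, 25.2963, -15.071, -0.0156, -49.6752, -16.132]
tcp_pos [0.5824, 0.0526, 0.1026]
wrist_force [0.5322, -0.1249, -1.3404]
moment [0.0651, -0.0488, 0.025]
gripper_width 0.2068
yaw 184.87700271571117 ydir [-8.e-04 -1.e-04 -1.e+00]
```

View pics/wrist6.png

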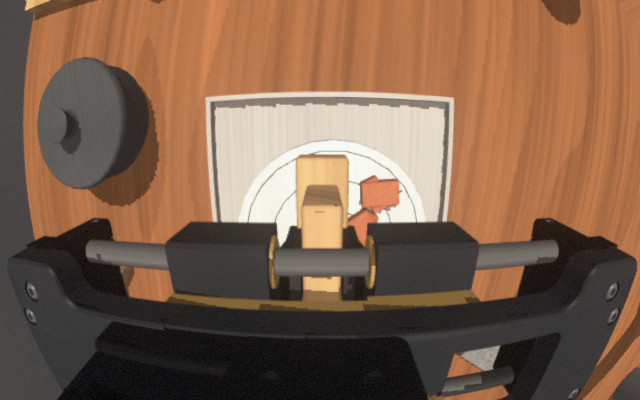

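View pics/t6c.png

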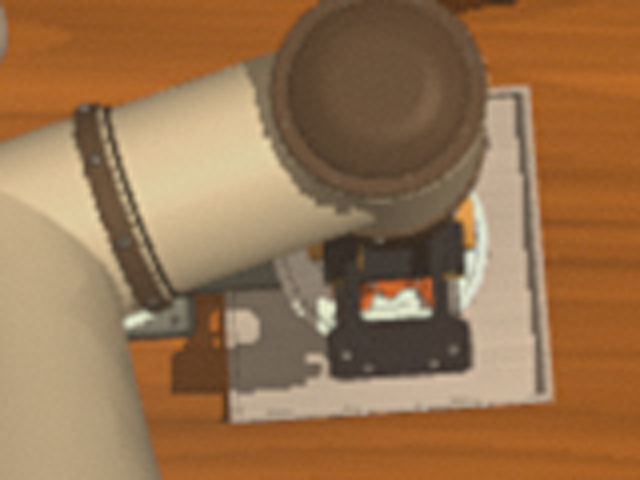

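step_arm(
  moves=[
    [[0,0,0,0,0,0.45,0],[0,0,0,0,0,0.9,0],[0,0,0,0,0,1.35,0],[0,0,0,0,0,1.8,0],[0,0,0,0,0,2.25,0]],
  ],
)

```text
time_s: 7.37
tcp_pos: [0.5608, 0.0508, 0.1026]
ee_rot: [[-0.085, 0.0, -0.996], [0.996, -0.0, -0.085], [-0.0, -1.0, -0.0]]
wrist_force: [0.7, -0.7, -1.8]
gripper_width: 0.205
```

step_arm(
  moves=[
    [[0,0,0,0,0,0.45,0],[0,0,0,0,0,0.9,0],[0,0,0,0,0,1.35,0],[0,0,0,0,0,1.8,0],[0,0,0,0,0,2.25,0]],
  ],
)

```text
time_s: 7.78
tcp_pos: [0.5382, 0.0489, 0.1026]
ee_rot: [[-0.085, -0.0, -0.996], [0.996, -0.0, -0.085], [0.0, -1.0, 0.0]]
wrist_force: [0.4, 0.6, -0.6]
gripper_width: 0.204
```

```bash
python3 look.py 7 wrist
```

```text
time_s 7.8333
joints [22.4029, 21.5462, -21.518, -0.0322, -47.0067, -17.5265]
tcp_pos [0.5372, 0.0487, 0.1025]
wrist_force [-1.2079, 0.5313, -1.1325]
moment [0.0392, 0.1465, 0.0363]
gripper_width 0.199
yaw 184.85438414261287 ydir [-1.3e-03 -1.0e-04 -1.0e+00]
```

View pics/wrist7.png

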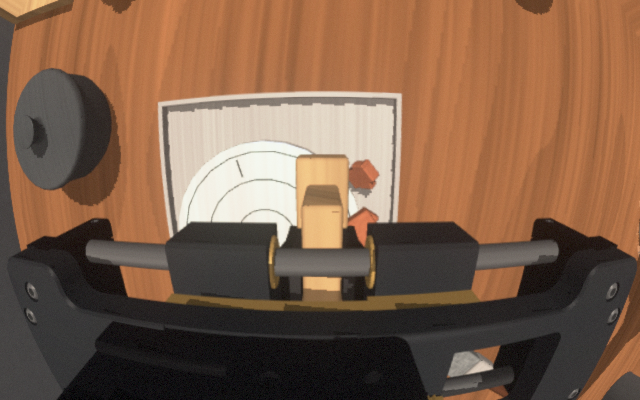

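step_arm(
  moves=[
    [[0,0,0,0,0,0.45,0],[0,0,0,0,0,0.9,0],[0,0,0,0,0,1.35,0],[0,0,0,0,0,1.8,0],[0,0,0,0,0,2.25,0]],
  ],
)

```text
time_s: 8.25
tcp_pos: [0.5158, 0.047, 0.1025]
ee_rot: [[-0.085, -0.0, -0.996], [0.996, -0.0, -0.085], [-0.0, -1.0, 0.0]]
wrist_force: [0.2, 0.3, -0.2]
gripper_width: 0.205
```

step_arm(
  moves=[
    [[0,0,0,0,0,0.45,0],[0,0,0,0,0,0.9,0],[0,0,0,0,0,1.35,0],[0,0,0,0,0,1.8,0],[0,0,0,0,0,2.25,0]],
  ],
)

```text
time_s: 8.67
tcp_pos: [0.4934, 0.0451, 0.1026]
ee_rot: [[-0.085, 0.0, -0.996], [0.996, 0.0, -0.085], [0.0, -1.0, -0.0]]
wrist_force: [0.5, 0.2, -0.6]
gripper_width: 0.206
```

```bash
python3 look.py 8 wrist
```

```text
time_s 8.7167
joints [24.0486, 17.7665, -27.6755, -0.0295, -44.6157, -19.1741]
tcp_pos [0.4924, 0.0449, 0.1025]
wrist_force [-1.1242, -0.1295, -1.5593]
moment [0.068, 0.1139, 0.0317]
gripper_width 0.2036
yaw 184.85351377565615 ydir [-1.1e-03 -1.0e-04 -1.0e+00]
```

View pics/wrist8.png

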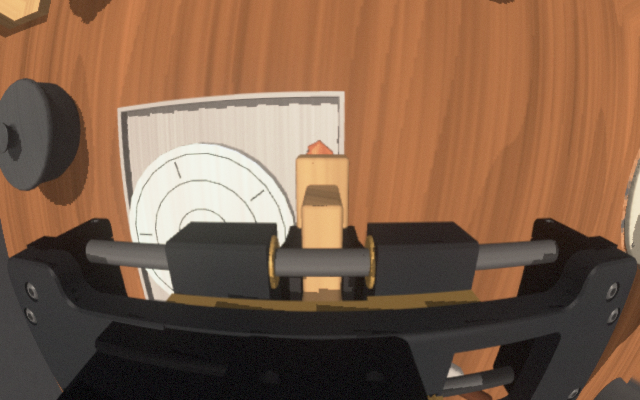

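```bash
python3 plan.py .493 .0449 .18 184.85 0 5; python3 plan.py .5445 .408 .18 195.17 0 15
```

```text
rows needed 2.0
[[[0, 0.0, 0, -0.0, -1.52, -0.0, 0.0], [0, 0.0, 0, -0.0, -3.04, -0.0, 0.0], [0, 0.0, 0, -0.0, -4.56, -0.0, 0.0], [0, 0.0, 0, -0.0, -6.08, -0.0, 0.0], [0, 0.0, 0, -0.0, -7.6, -0.0, 0.0]]]
cmd [4.930000e-01 4.490000e-02 1.800000e-01 1.848593e+02]
rows needed 9.7
[[[0, -0.012, 0, 2.38, 0.0, -0.55, 0.0], [0, -0.024, 0, 4.77, 0.0, -1.09, 0.0], [0, -0.036, 0, 7.15, 0.0, -1.64, 0.0], [0, -0.048, 0, 9.53, 0.0, -2.19, 0.0], [0, -0.06, 0, 11.91, 0.0, -2.74, 0.0]]]
[[[0, -0.012, 0, 2.35, 0.0, -0.69, 0.0], [0, -0.024, 0, 4.7, 0.0, -1.38, 0.0], [0, -0.036, 0, 7.04, 0.0, -2.06, 0.0], [0, -0.048, 0, 9.39, 0.0, -2.75, 0.0], [0, -0.06, 0, 11.73, 0.0, -3.44, 0.0]]]
[[[0, -0.012, 0, 2.3, 0.0, -0.83, 0.0], [0, -0.024, 0, 4.6, 0.0, -1.66, 0.0], [0, -0.036, 0, 6.9, 0.0, -2.49, 0.0], [0, -0.048, 0, 9.2, 0.0, -3.32, 0.0], [0, -0.06, 0, 11.5, 0.0, -4.15, 0.0]]]
cmd [5.445000e-01 4.080000e-01 1.800000e-01 1.951725e+02]
```

step_arm(
  moves=[
    [[0,0,0,0,-1.52,0,0],[0,0,0,0,-3.04,0,0],[0,0,0,0,-4.56,0,0],[0,0,0,0,-6.08,0,0],[0,0,0,0,-7.6,0,0]],
  ],
)

```text
time_s: 9.13
tcp_pos: [0.4937, 0.0451, 0.1793]
ee_rot: [[-0.085, -0.0, -0.996], [0.996, 0.0, -0.085], [0.0, -1.0, 0.0]]
wrist_force: [1.2, 0.2, -0.5]
gripper_width: 0.204
```

step_arm(
  moves=[
    [[0,-0.012,0,2.38,0,-0.55,0],[0,-0.024,0,4.77,0,-1.09,0],[0,-0.036,0,7.15,0,-1.64,0],[0,-0.048,0,9.53,0,-2.19,0],[0,-0.06,0,11.91,0,-2.74,0]],
  ],
)

```text
time_s: 9.55
tcp_pos: [0.511, 0.1672, 0.1786]
ee_rot: [[-0.145, 0.0, -0.989], [0.989, 0.0, -0.145], [0.0, -1.0, -0.0]]
wrist_force: [-0.1, -0.5, -0.7]
gripper_width: 0.203
```

step_arm(
  moves=[
    [[0,-0.012,0,2.35,0,-0.69,0],[0,-0.024,0,4.7,0,-1.38,0],[0,-0.036,0,7.04,0,-2.06,0],[0,-0.048,0,9.39,0,-2.75,0],[0,-0.06,0,11.73,0,-3.44,0]],
  ],
)

```text
time_s: 9.97
tcp_pos: [0.528, 0.2884, 0.1784]
ee_rot: [[-0.204, -0.0, -0.979], [0.979, -0.0, -0.204], [-0.0, -1.0, 0.0]]
wrist_force: [0.5, 0.4, -0.4]
gripper_width: 0.205
```

step_arm(
  moves=[
    [[0,-0.012,0,2.3,0,-0.83,0],[0,-0.024,0,4.6,0,-1.66,0],[0,-0.036,0,6.9,0,-2.49,0],[0,-0.048,0,9.2,0,-3.32,0],[0,-0.06,0,11.5,0,-4.15,0]],
  ],
)

```text
time_s: 10.38
tcp_pos: [0.5452, 0.4093, 0.1782]
ee_rot: [[-0.262, -0.0, -0.965], [0.965, -0.0, -0.262], [-0.0, -1.0, 0.001]]
wrist_force: [-0.2, -0.1, -1.4]
gripper_width: 0.204
```

```bash
python3 look.py 9 top scene; python3 -c "
from h import *
crop(load('top9'),'pics/t9c.png',220,140,380,260,4);crop(load('scene9'),'pics/s9c.png',260,160,420,270,4)"
```

```text
time_s 10.4833
joints [50.5568, 29.8842, 4.9938, 0.0009, -65.0752, -35.2039]
tcp_pos [0.5454, 0.4115, 0.1774]
wrist_force [-0.9561, 0.0269, -1.491]
moment [-0.0099, 0.0718, 0.0188]
gripper_width 0.2029
yaw 195.35322487155938 ydir [ 4.e-04  5.e-04 -1.e+00]
```

View pics/t9c.png

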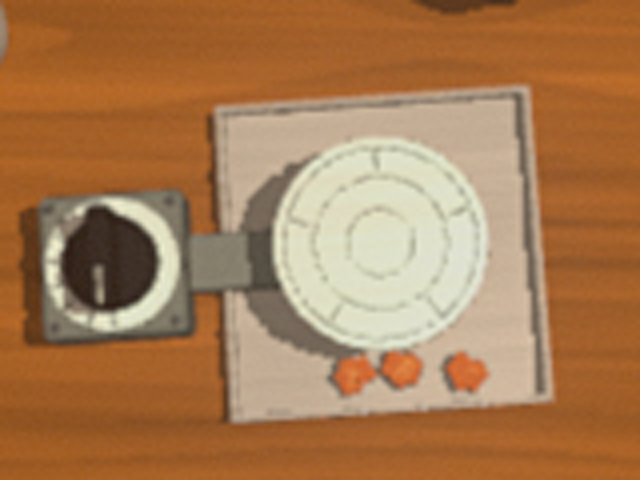

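View pics/s9c.png

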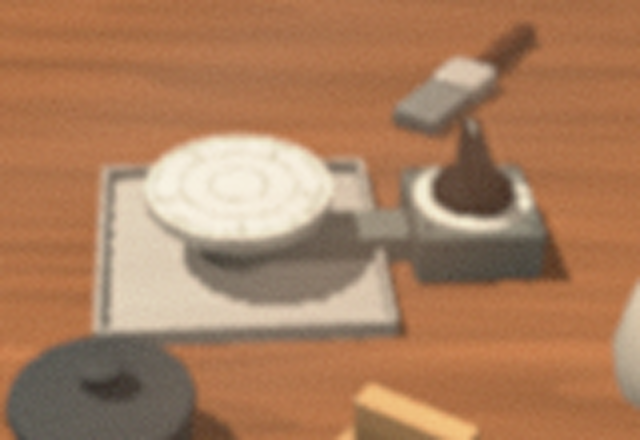

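All three chips lie in the pan at crop (352,373), (403,368) and (466,372), and the plate is clean. Next I set the scraper down on its original free spot.

```bash
python3 plan.py .5445 .408 .06 195.17 0 5;python3 plan.py .5445 .408 .041 195.17 0 5
```

```text
rows needed 3.2
[[[0, 0.0, 0, 0.0, 2.4, 0.0, 0.0], [0, 0.0, 0, 0.0, 4.8, 0.0, 0.0], [0, 0.0, 0, 0.0, 7.2, 0.0, 0.0], [0, 0.0, 0, 0.0, 9.6, 0.0, 0.0], [0, 0.0, 0, 0.0, 12.0, 0.0, 0.0]]]
cmd [5.445000e-01 4.080000e-01 6.000000e-02 1.951725e+02]
rows needed 0.5
[[[0, 0.0, 0, 0.0, 0.38, 0.0, 0.0], [0, 0.0, 0, 0.0, 0.76, 0.0, 0.0], [0, 0.0, 0, 0.0, 1.14, 0.0, 0.0], [0, 0.0, 0, 0.0, 1.52, 0.0, 0.0], [0, 0.0, 0, 0.0, 1.9, 0.0, 0.0]]]
cmd [5.445000e-01 4.080000e-01 4.100000e-02 1.951725e+02]
```

step_arm(
  moves=[
    [[0,0,0,0,2.4,0,0],[0,0,0,0,4.8,0,0],[0,0,0,0,7.2,0,0],[0,0,0,0,9.6,0,0],[0,0,0,0,12.0,0,0]],
  ],
)

```text
time_s: 10.9
tcp_pos: [0.5452, 0.4074, 0.0575]
ee_rot: [[-0.261, -0.0, -0.965], [0.965, -0.0, -0.261], [-0.0, -1.0, 0.0]]
wrist_force: [-0.4, 0.4, -1.1]
gripper_width: 0.206
```

step_arm(
  moves=[
    [[0,0,0,0,0.38,0,0],[0,0,0,0,0.76,0,0],[0,0,0,0,1.14,0,0],[0,0,0,0,1.52,0,0],[0,0,0,0,1.9,0,0]],
  ],
)

```text
time_s: 11.32
tcp_pos: [0.5461, 0.4089, 0.041]
ee_rot: [[-0.262, 0.002, -0.965], [0.965, 0.002, -0.262], [0.002, -1.0, -0.003]]
wrist_force: [-0.7, 0.5, -0.9]
gripper_width: 0.201
```

step_arm(
  moves=[
    [[0,0,0,0,0,0,0],[0,0,0,0,0,0,0],[0,0,0,0,0,0,0],[0,0,0,0,0,0,0],[0,0,0,0,0,0,0]],
  ],
)

```text
time_s: 11.73
tcp_pos: [0.5459, 0.4088, 0.0406]
ee_rot: [[-0.262, 0.002, -0.965], [0.965, 0.001, -0.262], [0.001, -1.0, -0.002]]
wrist_force: [0.4, 1.3, 3.1]
gripper_width: 0.207
```

step_arm(
  moves=[
    [[0,0,0,0,0,0,55],[0,0,0,0,0,0,55],[0,0,0,0,0,0,55],[0,0,0,0,0,0,55],[0,0,0,0,0,0,55]],
  ],
)

```text
time_s: 12.15
tcp_pos: [0.5452, 0.408, 0.0392]
ee_rot: [[-0.262, -0.001, -0.965], [0.965, -0.001, -0.262], [-0.0, -1.0, 0.001]]
wrist_force: [1.0, 0.4, 0.2]
gripper_width: 0.486
```

step_arm(
  moves=[
    [[0,0,0,0,-0.5,0,55],[0,0,0,0,-3,0,55],[0,0,0,0,-6,0,55],[0,0,0,0,-9,0,55],[0,0,0,0,-12,0,55]],
  ],
)

```text
time_s: 12.57
tcp_pos: [0.5453, 0.408, 0.1611]
ee_rot: [[-0.262, -0.0, -0.965], [0.965, -0.0, -0.262], [-0.0, -1.0, 0.0]]
wrist_force: [0.5, 0.3, -0.1]
gripper_width: 0.549
```

```bash
python3 -c "
import json;a=json.load(open('cmd.json'));a[2]+=.12;json.dump(a,open('cmd.json','w'))"; python3 look.py 10 wrist scene
```

```text
time_s 12.6667
joints [50.3825, 30.1395, 3.8214, 0.1469, -62.9468, -35.1972]
tcp_pos [0.5481, 0.4105, 0.1671]
wrist_force [0.5735, 0.9112, -0.4944]
moment [0.0846, -0.0545, -0.0187]
gripper_width 0.5489
yaw 195.2494120189539 ydir [ 0.0099  0.0084 -0.9999]
```

View pics/wrist10.png

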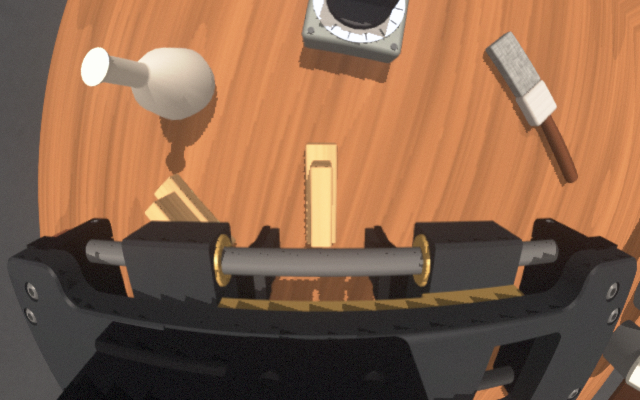

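```bash
python3 plan.py .561 .2245 .19 274.85 55 15
```

```text
rows needed 12.1
[[[0, -0.093, 0, -1.21, -0.19, 0.21, 55.0], [0, -0.185, 0, -2.42, -0.39, 0.43, 55.0], [0, -0.278, 0, -3.63, -0.58, 0.64, 55.0], [0, -0.371, 0, -4.84, -0.77, 0.86, 55.0], [0, -0.464, 0, -6.05, -0.97, 1.07, 55.0]]]
[[[0, -0.092, 0, -0.98, -0.19, 0.73, 55.0], [0, -0.185, 0, -1.97, -0.38, 1.46, 55.0], [0, -0.278, 0, -2.95, -0.58, 2.2, 55.0], [0, -0.37, 0, -3.94, -0.77, 2.93, 55.0], [0, -0.463, 0, -4.92, -0.96, 3.66, 55.0]]]
[[[0, -0.093, 0, -0.56, -0.2, 1.1, 55.0], [0, -0.186, 0, -1.11, -0.39, 2.2, 55.0], [0, -0.278, 0, -1.67, -0.58, 3.29, 55.0], [0, -0.371, 0, -2.22, -0.78, 4.39, 55.0], [0, -0.464, 0, -2.77, -0.97, 5.48, 55.0]]]
cmd [5.610000e-01 2.245000e-01 1.900000e-01 2.748709e+02]
```

step_arm(
  moves=[
    [[0,-0.093,0,-1.21,-0.19,0.21,55],[0,-0.185,0,-2.42,-0.39,0.43,55],[0,-0.278,0,-3.63,-0.58,0.64,55],[0,-0.371,0,-4.84,-0.77,0.86,55],[0,-0.464,0,-6.05,-0.97,1.07,55]],
  ],
)

```text
time_s: 13.08
tcp_pos: [0.5507, 0.3464, 0.1693]
ee_rot: [[-0.67, -0.0, -0.743], [0.743, -0.0, -0.67], [0.0, -1.0, 0.0]]
wrist_force: [0.2, -0.9, 1.0]
gripper_width: 0.552
```

step_arm(
  moves=[
    [[0,-0.092,0,-0.98,-0.19,0.73,55],[0,-0.185,0,-1.97,-0.38,1.46,55],[0,-0.278,0,-2.95,-0.58,2.2,55],[0,-0.37,0,-3.94,-0.77,2.93,55],[0,-0.463,0,-4.92,-0.96,3.66,55]],
  ],
)

```text
time_s: 13.5
tcp_pos: [0.5562, 0.2852, 0.1789]
ee_rot: [[-0.931, -0.0, -0.366], [0.366, -0.0, -0.931], [0.0, -1.0, 0.0]]
wrist_force: [0.2, -0.4, 0.1]
gripper_width: 0.55
```

step_arm(
  moves=[
    [[0,-0.093,0,-0.56,-0.2,1.1,55],[0,-0.186,0,-1.11,-0.39,2.2,55],[0,-0.278,0,-1.67,-0.58,3.29,55],[0,-0.371,0,-2.22,-0.78,4.39,55],[0,-0.464,0,-2.77,-0.97,5.48,55]],
  ],
)

```text
time_s: 13.92
tcp_pos: [0.5617, 0.2241, 0.1887]
ee_rot: [[-0.996, -0.0, 0.09], [-0.09, -0.0, -0.996], [0.0, -1.0, 0.0]]
wrist_force: [-0.0, 0.5, -0.2]
gripper_width: 0.55
```

step_arm(
  moves=[
    [[0,0,0,0,0,0,55],[0,0,0,0,0,0,55],[0,0,0,0,0,0,55],[0,0,0,0,0,0,55],[0,0,0,0,0,0,55]],
  ],
)

```text
time_s: 14.33
tcp_pos: [0.5617, 0.2254, 0.1883]
ee_rot: [[-0.996, -0.0, 0.085], [-0.085, -0.0, -0.996], [0.0, -1.0, 0.0]]
wrist_force: [0.0, 0.2, -0.4]
gripper_width: 0.548
```

```bash
python3 look.py 11 wrist top; python3 - <<'E'
from h import *
c=load("wrist11"); P=[.575,.060,np.radians(4.85)]
it=[(P,box(.045,.045,.044,0,.165),(255,255,0)),(P,circ(0,.165,.03,.054),(255,0,255)),(P,box(.03,.007,.09,0,.165),(0,255,0)),(P,circ(0,0,.065,.06),(255,0,255))]
overlay(c,"pics/ow11.png",(200,60,460,260),3,it,True)
crop(load("top11"),"pics/t11.png",120,130,380,300,3)
E
```

```text
time_s 14.4333
joints [37.1605, 22.0996, -6.2311, -0.0012, -61.6825, 57.7326]
tcp_pos [0.5617, 0.2253, 0.1884]
wrist_force [-0.7232, 1.0999, -0.1637]
moment [-0.0196, -0.0027, 0.0084]
gripper_width 0.549
yaw 274.8924686825824 ydir [-2.e-04 -1.e-04 -1.e+00]
```

View pics/ow11.png

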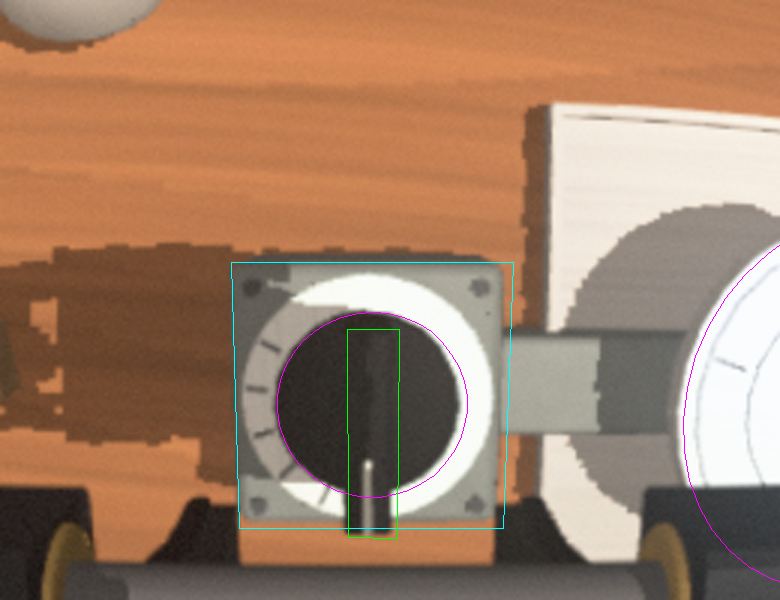

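View pics/t11.png

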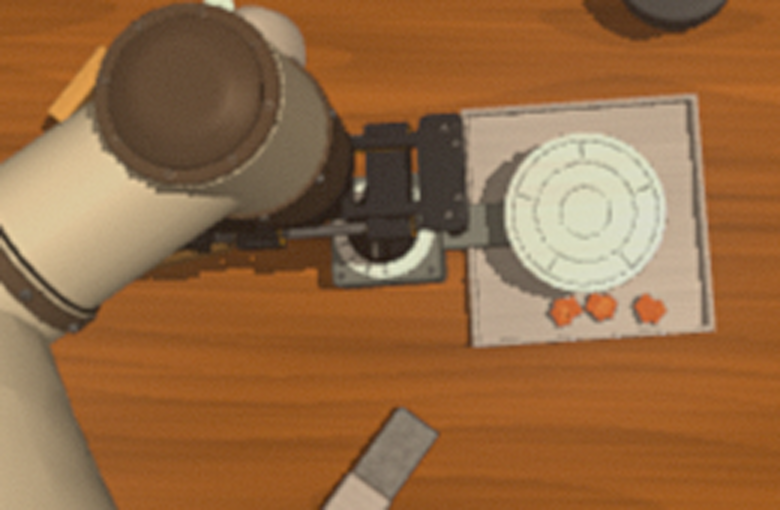

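```bash
python3 plan.py .561 .225 .10 274.85 55 5;python3 plan.py .561 .225 .0715 274.85 55 4
```

```text
rows needed 2.4
[[[0, 0.0, 0, -0.0, 1.8, -0.01, 55.0], [0, 0.0, 0, -0.0, 3.6, -0.02, 55.0], [0, 0.0, 0, -0.0, 5.4, -0.03, 55.0], [0, 0.0, 0, -0.01, 7.2, -0.04, 55.0], [0, 0.0, 0, -0.01, 9.0, -0.04, 55.0]]]
cmd [5.610000e-01 2.250000e-01 1.000000e-01 2.748709e+02]
rows needed 0.8
[[[0, 0.0, 0, 0.0, 0.71, -0.0, 55.0], [0, 0.0, 0, 0.0, 1.42, -0.0, 55.0], [0, 0.0, 0, 0.0, 2.14, -0.0, 55.0], [0, 0.0, 0, 0.0, 2.85, -0.0, 55.0], [0, 0.0, 0, 0.0, 2.85, -0.0, 55.0]]]
cmd [5.610000e-01 2.250000e-01 7.150000e-02 2.748709e+02]
```

step_arm(
  moves=[
    [[0,0,0,0,1.8,-0.01,55],[0,0,0,0,3.6,-0.02,55],[0,0,0,0,5.4,-0.03,55],[0,0,0,0,7.2,-0.04,55],[0,0,0,0,9.0,-0.05,55]],
  ],
)

```text
time_s: 14.85
tcp_pos: [0.5618, 0.2256, 0.0977]
ee_rot: [[-0.996, 0.0, 0.085], [-0.085, 0.0, -0.996], [-0.0, -1.0, -0.0]]
wrist_force: [0.6, -0.2, 0.1]
gripper_width: 0.55
```

step_arm(
  moves=[
    [[0,0,0,0,0.71,0,55],[0,0,0,0,1.42,0,55],[0,0,0,0,2.14,0,55],[0,0,0,0,2.85,0,55],[0,0,0,0,2.85,0,55]],
  ],
)

```text
time_s: 15.27
tcp_pos: [0.5613, 0.225, 0.069]
ee_rot: [[-0.996, -0.002, 0.085], [-0.085, -0.001, -0.996], [0.002, -1.0, 0.001]]
wrist_force: [-0.1, -0.6, -0.7]
gripper_width: 0.551
```

step_arm(
  moves=[
    [[0,0,0,0,0,0,55],[0,0,0,0,0,0,40],[0,0,0,0,0,0,30],[0,0,0,0,0,0,25],[0,0,0,0,0,0,22]],
  ],
)

```text
time_s: 15.68
tcp_pos: [0.562, 0.2254, 0.0705]
ee_rot: [[-0.996, 0.001, 0.085], [-0.085, 0.001, -0.996], [-0.001, -1.0, -0.0]]
wrist_force: [-1.0, -0.3, -0.1]
gripper_width: 0.333
```

```bash
python3 look.py 12 wrist
```

```text
time_s 15.7333
joints [37.1572, 29.1888, -13.8521, 0.0011, -46.9198, 57.72]
tcp_pos [0.5619, 0.2254, 0.0704]
wrist_force [-0.4528, 0.4664, -1.137]
moment [-0.0346, -0.0153, 0.0084]
gripper_width 0.2916
yaw 274.8779835088361 ydir [ 6.e-04  4.e-04 -1.e+00]
```

View pics/wrist12.png

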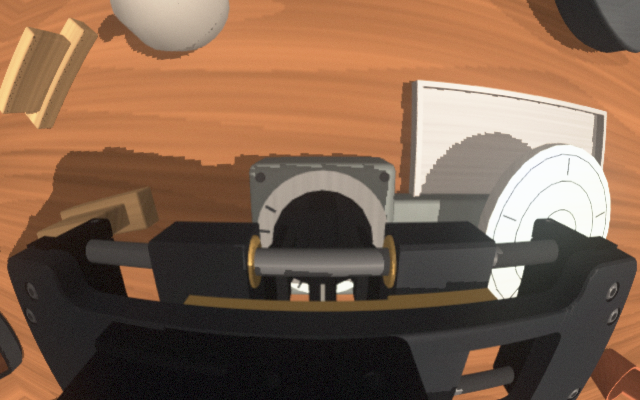

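The bar sits between the fingers with its pointer line at about (322,290). Closing now.

step_arm(
  moves=[
    [[0,0,0,0,0,0,15],[0,0,0,0,0,0,5],[0,0,0,0,0,0,0],[0,0,0,0,0,0,0],[0,0,0,0,0,0,0]],
  ],
)

```text
time_s: 16.15
tcp_pos: [0.5618, 0.2251, 0.0702]
ee_rot: [[-0.996, -0.0, 0.085], [-0.085, -0.0, -0.996], [0.0, -1.0, 0.0]]
wrist_force: [0.5, -1.1, 1.3]
gripper_width: 0.159
```

step_arm(
  moves=[
    [[0,0,0,0,0,0,0],[0,0,0,0,0,0,0],[0,0,0,0,0,0,0],[0,0,0,0,0,0,0],[0,0,0,0,0,0,0]],
  ],
)

```text
time_s: 16.57
tcp_pos: [0.5618, 0.2252, 0.0702]
ee_rot: [[-0.996, 0.0, 0.085], [-0.085, -0.0, -0.996], [-0.0, -1.0, 0.0]]
wrist_force: [-0.1, -1.2, 2.4]
gripper_width: 0.157
```

```bash
python3 look.py 13 top; python3 - <<'E'
from h import *
c=load("top13")
crop(c,"pics/t13.png",280,165,350,240,8)
E
```

```text
time_s 16.6167
joints [37.1511, 29.2086, -13.8668, 0.0142, -46.9276, 57.7216]
tcp_pos [0.5618, 0.2251, 0.0702]
wrist_force [0.1707, -1.7984, 1.4839]
moment [-0.592, -0.0577, 0.0416]
gripper_width 0.1612
yaw 274.8824094902917 ydir [ 1.e-04 -2.e-04 -1.e+00]
```

View pics/t13.png

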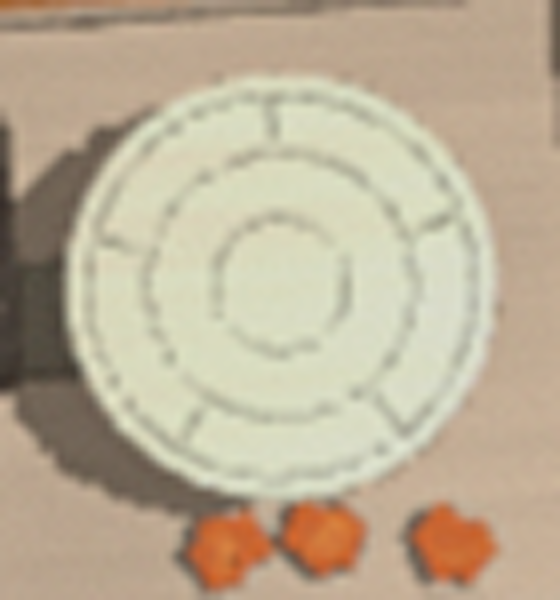

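```bash
cat > ang.py <<'E'
from h import *
import sys
def prof(c,P):
    im=cv2.cvtColor(c["image"],cv2.COLOR_RGB2GRAY).astype(np.float32)
    A=np.arange(0,360,.25); out=[]
    R=np.arange(.047,.0565,.0008)
    uv=np.array([[proj(c,(P[0]+r*np.cos(np.radians(a)),P[1]+r*np.sin(np.radians(a)),.06)) for a in A] for r in R],np.float32)
    s=cv2.remap(im,uv[...,0],uv[...,1],cv2.INTER_LINEAR).mean(0)
    base=cv2.blur(np.r_[s,s,s][None],(81,1))[0][len(s):2*len(s)]
    return s-base
P=(.5726,.0574)   # top camera's own estimate
a=prof(load("top13"),P)
def angle(c):
    b=prof(c,P)
    F=np.fft.ifft(np.fft.fft(b)*np.conj(np.fft.fft(a))).real/np.linalg.norm(a)/np.linalg.norm(b)
    # clockwise angle theta: b(A)=a(A+theta) -> shift=-theta
    th=(-np.arange(len(F))*.25)%72; 
    k=np.argsort(-F)[:12]; return [(round(float(th[i]),2),round(float(F[i]),2)) for i in k]
if __name__=="__main__":
    from station import r,optics
    c=optics.capture("top"); pickle.dump(c,open("top%s.pkl"%sys.argv[1],"wb"))
    print("plate clockwise mod 72:",angle(c))
    s=r.sense(); R=np.array(s["ee_rot"]); print("t",s["time_s"],"tool cw",round(274.88-np.degrees(np.arctan2(R[1,2],R[0,2]))%360,2) ,"F",np.round(s["wrist_force"],1),"M",np.round(s["moment"],3),"w",round(float(s["gripper_width"]),3),np.round(s["tcp_pos"],4))
E
python3 ang.py 14
```

```text
plate clockwise mod 72: [(0.0, 1.0), (71.75, 0.99), (0.25, 0.99), (71.5, 0.97), (0.5, 0.97), (71.25, 0.94), (0.75, 0.93), (71.0, 0.89), (1.0, 0.89), (70.75, 0.84), (1.25, 0.83), (70.5, 0.77)]
t 16.6667 tool cw -0.0 F [-0.4 -1.4  2.8] M [-0.658 -0.08   0.049] w 0.158 [0.5618 0.2252 0.0702]
```

step_arm(
  moves=[
    [[0,0.042,0,0,0,0,0],[0,0.084,0,0,0,0,0],[0,0.126,0,0,0,0,0],[0,0.168,0,0,0,0,0],[0,0.209,0,0,0,0,0]],
  ],
)

```text
time_s: 17.08
tcp_pos: [0.5618, 0.2249, 0.0702]
ee_rot: [[-0.992, -0.0, -0.125], [0.125, -0.001, -0.992], [0.0, -1.0, 0.001]]
wrist_force: [-0.1, -2.1, 3.1]
gripper_width: 0.156
```

```bash
python3 ang.py 15
```

```text
plate clockwise mod 72: [(11.75, 0.91), (12.0, 0.91), (11.5, 0.91), (12.25, 0.89), (11.25, 0.89), (12.5, 0.87), (11.0, 0.86), (12.25, 0.83), (12.75, 0.83), (12.0, 0.83), (12.5, 0.83), (10.75, 0.82)]
t 17.1333 tool cw 12.13 F [ 0.5 -2.7  1.8] M [-0.81  -0.096  0.181] w 0.159 [0.5618 0.2249 0.0702]
```

step_arm(
  moves=[
    [[0,0.042,0,0,0,0,0],[0,0.084,0,0,0,0,0],[0,0.126,0,0,0,0,0],[0,0.168,0,0,0,0,0],[0,0.209,0,0,0,0,0]],
  ],
)

```text
time_s: 17.55
tcp_pos: [0.5617, 0.2247, 0.0701]
ee_rot: [[-0.945, -0.0, -0.328], [0.328, -0.001, -0.945], [0.0, -1.0, 0.001]]
wrist_force: [-0.1, -3.3, 1.7]
gripper_width: 0.155
```

```bash
python3 ang.py 16
```

```text
plate clockwise mod 72: [(23.5, 0.9), (23.75, 0.9), (23.25, 0.9), (24.0, 0.88), (23.0, 0.88), (24.25, 0.86), (22.75, 0.85), (24.0, 0.83), (23.75, 0.83), (24.25, 0.83), (24.5, 0.82), (23.5, 0.81)]
t 17.6 tool cw 24.1 F [ 0.6 -4.   3.2] M [-1.065 -0.136  0.103] w 0.154 [0.5617 0.2247 0.0702]
```

step_arm(
  moves=[
    [[0,0.042,0,0,0,0,0],[0,0.084,0,0,0,0,0],[0,0.126,0,0,0,0,0],[0,0.168,0,0,0,0,0],[0,0.209,0,0,0,0,0]],
  ],
)

```text
time_s: 18.02
tcp_pos: [0.5616, 0.2245, 0.0701]
ee_rot: [[-0.857, -0.001, -0.516], [0.516, -0.001, -0.857], [-0.0, -1.0, 0.002]]
wrist_force: [0.3, -4.7, 2.7]
gripper_width: 0.16
```

```bash
python3 ang.py 17
```

```text
plate clockwise mod 72: [(35.75, 0.92), (36.0, 0.92), (35.5, 0.91), (36.25, 0.91), (35.25, 0.89), (36.5, 0.88), (35.0, 0.86), (36.75, 0.85), (34.75, 0.81), (35.75, 0.81), (35.5, 0.81), (37.0, 0.8)]
t 18.0667 tool cw 36.01 F [ 0.2 -4.6  3.3] M [-1.311 -0.136  0.204] w 0.161 [0.5617 0.2245 0.0701]
```

step_arm(
  moves=[
    [[0,0.042,0,0,0,0,0],[0,0.084,0,0,0,0,0],[0,0.126,0,0,0,0,0],[0,0.168,0,0,0,0,0],[0,0.209,0,0,0,0,0]],
  ],
)

```text
time_s: 18.48
tcp_pos: [0.5615, 0.2244, 0.0701]
ee_rot: [[-0.731, -0.001, -0.682], [0.682, -0.002, -0.731], [-0.0, -1.0, 0.002]]
wrist_force: [0.6, -5.1, 2.6]
gripper_width: 0.157
```

```bash
python3 ang.py 18
```

```text
plate clockwise mod 72: [(47.75, 0.88), (47.5, 0.88), (48.0, 0.87), (47.25, 0.87), (48.25, 0.85), (47.0, 0.84), (48.5, 0.82), (46.75, 0.8), (47.75, 0.8), (48.0, 0.8), (47.5, 0.79), (48.25, 0.79)]
t 18.5333 tool cw 48.0 F [-0.2 -5.6  3.9] M [-1.403 -0.117  0.063] w 0.162 [0.5615 0.2243 0.0701]
```

step_arm(
  moves=[
    [[0,0.042,0,0,0,0,0],[0,0.084,0,0,0,0,0],[0,0.126,0,0,0,0,0],[0,0.168,0,0,0,0,0],[0,0.209,0,0,0,0,0]],
  ],
)

```text
time_s: 18.95
tcp_pos: [0.5613, 0.2242, 0.0701]
ee_rot: [[-0.574, -0.001, -0.819], [0.819, -0.002, -0.574], [-0.001, -1.0, 0.002]]
wrist_force: [-0.7, -5.8, 4.4]
gripper_width: 0.159
```

```bash
python3 ang.py 19
```

```text
plate clockwise mod 72: [(59.5, 0.94), (59.75, 0.93), (59.25, 0.93), (60.0, 0.92), (59.0, 0.91), (60.25, 0.89), (58.75, 0.88), (60.5, 0.85), (58.5, 0.83), (60.75, 0.8), (58.25, 0.78), (61.0, 0.74)]
t 19.0 tool cw 59.94 F [ 0.8 -5.1  2.7] M [-1.452  0.067  0.202] w 0.157 [0.5613 0.2242 0.0701]
```

step_arm(
  moves=[
    [[0,0.042,0,0,0,0,0],[0,0.084,0,0,0,0,0],[0,0.126,0,0,0,0,0],[0,0.168,0,0,0,0,0],[0,0.211,0,0,0,0,0]],
  ],
)

```text
time_s: 19.42
tcp_pos: [0.5611, 0.2241, 0.0701]
ee_rot: [[-0.389, -0.002, -0.921], [0.921, -0.002, -0.389], [-0.001, -1.0, 0.003]]
wrist_force: [-0.9, -5.4, 5.0]
gripper_width: 0.158
```

```bash
python3 ang.py 20
```

```text
plate clockwise mod 72: [(0.0, 0.98), (71.75, 0.97), (0.25, 0.97), (71.5, 0.96), (0.5, 0.95), (71.25, 0.93), (0.75, 0.91), (71.0, 0.89), (1.0, 0.87), (70.75, 0.83), (1.25, 0.81), (70.5, 0.77)]
t 19.4667 tool cw 72.08 F [-1.4 -5.3  4.2] M [-1.473  0.155  0.102] w 0.156 [0.5611 0.2241 0.0701]
```

The plate stands at 72°. I hold still and check.

step_arm(
  moves=[
    [[0,0,0,0,0,0,0],[0,0,0,0,0,0,0],[0,0,0,0,0,0,0],[0,0,0,0,0,0,0],[0,0,0,0,0,0,0]],
  ],
)

```text
time_s: 19.88
tcp_pos: [0.5611, 0.2241, 0.0701]
ee_rot: [[-0.391, -0.002, -0.92], [0.92, -0.002, -0.391], [-0.001, -1.0, 0.003]]
wrist_force: [-1.6, -5.6, 4.6]
gripper_width: 0.158
```

step_arm(
  moves=[
    [[0,0,0,0,0,0,0],[0,0,0,0,0,0,0],[0,0,0,0,0,0,0],[0,0,0,0,0,0,0],[0,0,0,0,0,0,0]],
  ],
)

```text
time_s: 20.3
tcp_pos: [0.5611, 0.2241, 0.0701]
ee_rot: [[-0.391, -0.002, -0.92], [0.92, -0.002, -0.391], [-0.001, -1.0, 0.003]]
wrist_force: [-0.6, -5.6, 4.7]
gripper_width: 0.153
```

```bash
python3 ang.py 21; python3 look.py 21 scene | head -1
```

```text
plate clockwise mod 72: [(71.75, 0.97), (0.0, 0.97), (71.5, 0.96), (0.25, 0.95), (71.25, 0.93), (0.5, 0.93), (71.0, 0.9), (0.75, 0.89), (70.75, 0.85), (1.0, 0.84), (70.5, 0.79), (1.25, 0.77)]
t 20.35 tool cw 71.86 F [-1.  -4.8  4.8] M [-1.448  0.203  0.072] w 0.156 [0.5611 0.2241 0.0701]
time_s 20.4
```

```bash
python3 -c "
from h import *
cv2.imwrite('pics/top21.png',load('top21')['image'][:,:,::-1])"
```

```text
(no output)
```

View pics/top21.png

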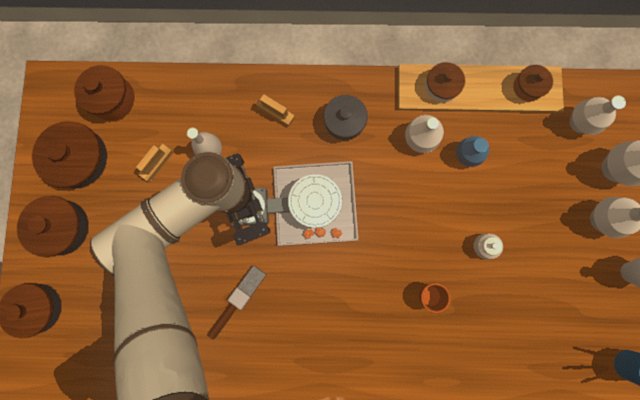

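View pics/scene21.png

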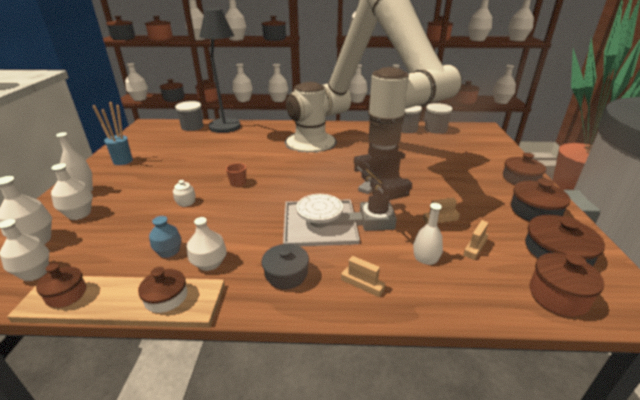

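The top view shows the chips in the pan near (320,233) and the plate clear. In the scene view the scraper stands near (447,208) and the vases, pots, cup and jar are where they were. Handing in.

```bash
python3 -c "
from station import r
print(r.finish_job())"
```

```text
the job is handed in; nothing more can be done
None
```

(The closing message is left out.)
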